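# Set up the painting table for the next class

### The arm

A 6-joint arm with a two-finger parallel gripper is mounted at the origin on the work surface. World frame = base frame: x ahead of the robot, y to its left, z up, the work surface at z = 0. Lengths are in m, angles in rad, forces in N, time in s.
With the tool pointing down it reaches from about 0.375 to 0.9 m from the base axis. Payload 3.1 kg.
Tool frame: the origin (TCP) lies at the very end of the fingers, on their centre line; the grasp point (between the pads) lies 19 mm behind it; z points along the fingers, y is the line along which they close (so a half turn about z gives the same grasp; the last joint's range is limited). The gripper opens to 85 mm and grips with 20 to 120 N. Pads are 22 mm wide; open, the fingers measure 114 mm over their backs; the gripper's body (76 mm by 85 mm) begins 54 mm behind the grasp point. The pads swing forward as they close: fully open they stand 13 mm farther back than shut.
Start: joints at [1.056, 0.527, 1.433, -0, 1.181, -0.178], TCP at [0.206, 0.59, 0.231] pointing down, gripper open.
Joint ranges: [-3.08, 3.08], [-0.75, 2.2], [0.22, 2.44], [-1.43, 4.57], [0, 2.65], [-2.85, 2.85]. Speed limits (rad/s): [2.79, 2.79, 3.14, 3.14, 3.14, 3.14].

### API

Orientations are given as a unit quaternion [x, y, z, w].
In Python, from station import manip, vision gives the robot as it stands.
- The arm moves only by the tool drive_tool, never from a script. Its argument "deltas" is a list that holds one entry, the list of rows, each a list of 4 numbers: the shift along the tool's x, y, z in mm, then the turn about the tool's z in rad. A call has 1 to 5 rows; each row is the pose to reach, as a shift and turn from the pose commanded when the call began, along the tool's axes at that moment; what a row does not reach only later rows make up. A row lasts 1/12 s, in which the tool goes at most 41.7 mm and 7.16 degrees, less where a joint would pass 70% of its speed; a pose out of reach is approached as far as the arm can. A call with a gripper value outside its range is refused whole. "jaw" is the finger opening in mm, from 0 to 85.4, set as the call begins (left out, the last holds). The fingers move at their own pace and stop on an object; "force" is the grip in N (left out, the last holds). Time passes only in rows, so rows that repeat a pose let the fingers close. It gives the time, the measured TCP pose, the force, the opening and the grip force at its end, in the units of the state.
- manip.sense(): the state, without advancing time (a new reading comes with each control period).
- vision.snapshot(name): name is "scene" or "top"; returns the picture (384x512x3 uint8, red, green, blue); there is no depth.
- vision.camera_model(name): a dict with "camera_matrix" (3x3 intrinsics, pixels), "rvec" (rotation vector, rad) and "tvec" (3), from world to camera coordinates, as OpenCV has them. Camera axes: x right, y down, z forward; pixel columns grow to the right and rows downward; lengths in m; the calibration is good to about 2 mm. A picture is of the moment at which its call begins. camera_model takes no time and is no camera call.
- manip.sign_off(): hands the job in; it is judged then, once.
The state is a dict: "t": time; "q": joint angles; "qd": joint speeds; "tau": joint torques, N m; "tcp_pos": TCP position; "tool_rot": TCP orientation; "force": force on the tool from outside, world axes, zero at the start; "ft_torque": the same for the moment, N m; "finger_gap": opening from 0.0 (shut) to 1.0 (fully open); "gripper_force": force on a finger pad.
Only numpy, scipy, OpenCV 4.12 (cv2) and the standard library are available. Lean on these libraries where they do the work, as an engineer would, in place of code of your own. Each camera call takes 0.05 s, during which the arm holds its last target. There are 200 camera calls.

### The job

Get the painting table ready for the next class. Take every canvas out of the drying rack and lean it on a table easel of its own, the right way up, centred, bottom edge on the ledge behind the lip, its back resting against the uprights and the painted face outwards; and stand every toppled paint bottle upright in the paint lane among the bottles already there, so that in the end all the paint bottles stand in it. Do not let a canvas fall, and do not tip the water cup or push it or the sponge about.

Things in the scene. Friction and masses are not known exactly. Their poses are not given: they have to be found in the camera images.
- canvas0: a small stretched canvas, a rigid slab 100 mm wide (y), 12 thick (x), 130 tall (z, up the picture), 0.1 kg; sunset in orange, red and yellow painted on its -x face, bare wood bars on the +x side. Origin: middle of the underside of its bottom edge. It starts upright on edge in a rack slot, painted face to either side. 2 or 3 canvases are there (None: absent)
- canvas1: a small stretched canvas, a rigid slab 100 mm wide (y), 12 thick (x), 130 tall (z, up the picture), 0.1 kg; landscape in blue and green painted on its -x face, bare wood bars on the +x side. Origin: middle of the underside of its bottom edge. It starts upright on edge in a rack slot, painted face to either side. 2 or 3 canvases are there (None: absent)
- canvas2: a small stretched canvas, a rigid slab 100 mm wide (y), 12 thick (x), 130 tall (z, up the picture), 0.1 kg; flowers on cream painted on its -x face, bare wood bars on the +x side. Origin: middle of the underside of its bottom edge. It starts upright on edge in a rack slot, painted face to either side. 2 or 3 canvases are there (None: absent)
- easel0: a fixed wooden table easel, origin on the table, +x level to its back, -x the painter's side, y across. Two uprights (12 mm wide, clear 56 mm between, 10 thick) lean back 0.314 rad (tops to +x) and end 107 mm up the slope from the ledge; cross bar behind them at 70 mm; back leg to x = 100 mm. Takes one canvas; one easel may stay empty
- easel0_ledge (a point): where the front face line of this easel's uprights meets the ledge top, middle of the easel, 45 mm above the table. The ledge is square to the uprights (tilted down to the back) and 110 mm wide, and reaches 23 mm forward to a lip 8 mm high. A canvas flush on it has its origin about 6 mm in front of and 2 mm above this point
- easel1: a fixed wooden table easel, origin on the table, +x level to its back, -x the painter's side, y across. Two uprights (12 mm wide, clear 56 mm between, 10 thick) lean back 0.314 rad (tops to +x) and end 107 mm up the slope from the ledge; cross bar behind them at 70 mm; back leg to x = 100 mm. Takes one canvas; one easel may stay empty
- easel1_ledge (a point): where the front face line of this easel's uprights meets the ledge top, middle of the easel, 45 mm above the table. The ledge is square to the uprights (tilted down to the back) and 110 mm wide, and reaches 23 mm forward to a lip 8 mm high. A canvas flush on it has its origin about 6 mm in front of and 2 mm above this point
- easel2: a fixed wooden table easel, origin on the table, +x level to its back, -x the painter's side, y across. Two uprights (12 mm wide, clear 56 mm between, 10 thick) lean back 0.314 rad (tops to +x) and end 107 mm up the slope from the ledge; cross bar behind them at 70 mm; back leg to x = 100 mm. Takes one canvas; one easel may stay empty
- easel2_ledge (a point): where the front face line of this easel's uprights meets the ledge top, middle of the easel, 45 mm above the table. The ledge is square to the uprights (tilted down to the back) and 110 mm wide, and reaches 23 mm forward to a lip 8 mm high. A canvas flush on it has its origin about 6 mm in front of and 2 mm above this point
- rack: the fixed wooden drying rack: base board 120 (x) by 220 (y) by 12 mm, origin mid underside. Three slots 70 mm apart along y, each 18 mm wide between two pairs of 7 mm dowels that stand 60 mm above the board at x = +-34 mm. Canvases stand on the board, width along the rack's x, upright
- lane: the fixed paint lane: a shallow wooden tray 450 mm long (y), 70 mm deep (x, +x away from the robot), origin mid underside. Inside floor 8 mm above the table, 54 mm wide between two long lips that rise 16 mm above the table; ends at y = +-217 mm closed by boards 30 mm high
- stand0: a paint bottle standing in the lane, to be left standing. Square 38 x 38 mm body 80 mm tall, then a white cap 24 mm across and 25 tall, 105 in all; origin at the centre of its base, z towards the cap. About 0.16 kg
- stand1: a paint bottle standing in the lane, to be left standing. Square 38 x 38 mm body 80 mm tall, then a white cap 24 mm across and 25 tall, 105 in all; origin at the centre of its base, z towards the cap. About 0.16 kg
- stand2: a paint bottle standing in the lane, to be left standing. Square 38 x 38 mm body 80 mm tall, then a white cap 24 mm across and 25 tall, 105 in all; origin at the centre of its base, z towards the cap. About 0.16 kg
- tipped0: a red paint bottle toppled on its side on the table beyond the lane, cap roughly away from the robot. Square 38 x 38 mm body 80 mm tall, then a white cap 24 mm across and 25 tall, 105 in all; origin at the centre of its base, z towards the cap. Lying, its axis is level, 19 mm above the table. 0.11 to 0.23 kg. 2 or 3 are there (None: absent)
- tipped1: a yellow paint bottle toppled on its side on the table beyond the lane, cap roughly away from the robot. Square 38 x 38 mm body 80 mm tall, then a white cap 24 mm across and 25 tall, 105 in all; origin at the centre of its base, z towards the cap. Lying, its axis is level, 19 mm above the table. 0.11 to 0.23 kg. 2 or 3 are there (None: absent)
- tipped2: a blue paint bottle toppled on its side on the table beyond the lane, cap roughly away from the robot. Square 38 x 38 mm body 80 mm tall, then a white cap 24 mm across and 25 tall, 105 in all; origin at the centre of its base, z towards the cap. Lying, its axis is level, 19 mm above the table. 0.11 to 0.23 kg. 2 or 3 are there (None: absent)
- water: a clear water cup, 68 mm across the rim, 85 mm tall, origin at the centre of its base: leave alone
- sponge: a yellow sponge 100 x 65 x 32 mm, origin at the centre of its underside: leave alone
Not all that is in view belongs to the job. Leave any purple look-alike of the canvas2 alone.

How it is judged:
By the outcome, as a careful person would: the job done as asked, in the order asked, and still so for the second after the job is handed in, with the robot touching nothing.
Of canvas0, canvas1, canvas2 only 2 to 3 are there at a start; the rules pass over those that are not, and their reading is None.
Of tipped0, tipped1, tipped2 only 2 to 3 are there at a start; the rules pass over those that are not, and their reading is None.
At some moment in a run one of tipped0, tipped1, tipped2 may be knocked a few centimetres aside while the robot is not near it.
It also fails if it takes over 210 s, if anything falls off the work surface, if the arm or the gripper's body presses on something with over 40 N, if the wrist force passes 120 N, or if a joint passes its speed limit or range.

## Working session

There is one attempt and no reset: what is moved stays moved. The work goes in short steps, Python scripts to look and compute and a tool call to move; the robot and the scene stay as the last step left them, time stands still between calls to the robot, and variables do not carry over. Pictures are saved under pics/ and viewed, at most 14 in all, crops included, and the job is handed in when it is done.

Besides the shell and the picture viewer there is one more tool, called after ">>>" as name(argument=value, ...), one argument or row to a line, values as JSON. drive_tool: Moves the arm, as the interface text tells. Its arguments: {"type":"object","properties":{"deltas":{"type":"array"},"jaw":{"type":"number"},"force":{"type":"number"}},"required":["deltas"]}

```bash
ls; mkdir -p pics; cat > h.py <<'E'
import numpy as np, cv2
from station import manip, vision
def snap(n,f,box=None,s=1):
    im=vision.snapshot(n)[:,:,::-1].copy()
    cv2.imwrite('pics/raw_'+f,im)
    if box: im=im[box[1]:box[3],box[0]:box[2]]
    if s!=1: im=cv2.resize(im,None,fx=s,fy=s,interpolation=cv2.INTER_CUBIC)
    cv2.imwrite('pics/'+f,im)
def cam(n):
    m=vision.camera_model(n); K=np.array(m['camera_matrix'],float);R=cv2.Rodrigues(np.array(m['rvec'],float))[0];t=np.array(m['tvec'],float).ravel()
    return K,R,t
def ray(n,uv,z):
    K,R,t=cam(n); C=-R.T@t; d=R.T@np.linalg.inv(K)@np.array([uv[0],uv[1],1.])
    return C+d*(z-C[2])/d[2]
def proj(n,P):
    K,R,t=cam(n); p=K@(R@np.array(P,float)+t); return p[:2]/p[2]
E
python3 - <<'E'
from h import *
snap('top','top0.png',None,1.56); snap('scene','sc0.png',None,1.56)
for n in('top','scene'):
    K,R,t=cam(n);print(n,-R.T@t,R[2],K[0,0])
print(manip.sense())
E
```

```text
pics
top [ 0.40650368 -0.04718469  1.16818734] [ 0.1335188  -0.01143026 -0.99098036] 364.6739478597867
scene [ 1.14081242 -0.61446041  0.82409088] [-0.51314011  0.5103519  -0.69009287] 353.2848152495939
{'t': 0.1, 'q': array([ 1.05649451e+00,  5.28369623e-01,  1.43377832e+00, -1.88508723e-06,
        1.18139756e+00, -1.78513417e-01]), 'qd': array([ 0.00081037, -0.00107601, -0.00311504, -0.00189692, -0.00177212,
       -0.0017496 ]), 'tau': array([-3.24177608e-04, -4.43306208e+01, -1.78586286e+01, -2.32364091e-04,
        3.97317359e-03, -9.60273866e-06]), 'tcp_pos': array([0.20560466, 0.58953121, 0.23043235]), 'tool_rot': array([ 1.67106100e-01,  9.85938435e-01, -9.18722211e-04, -3.30697825e-04]), 'force': array([0.20424491, 0.17401807, 1.17995693]), 'ft_torque': array([ 0.020036  , -0.04696663, -0.00381161]), 'gripper_force': 0.0, 'finger_gap': 1.0046173240591925}
```

View pics/top0.png

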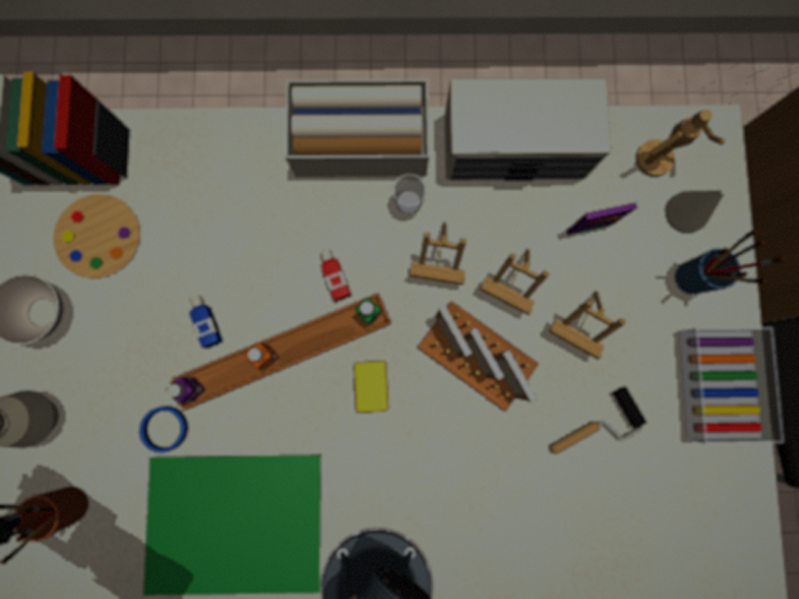

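View pics/sc0.png

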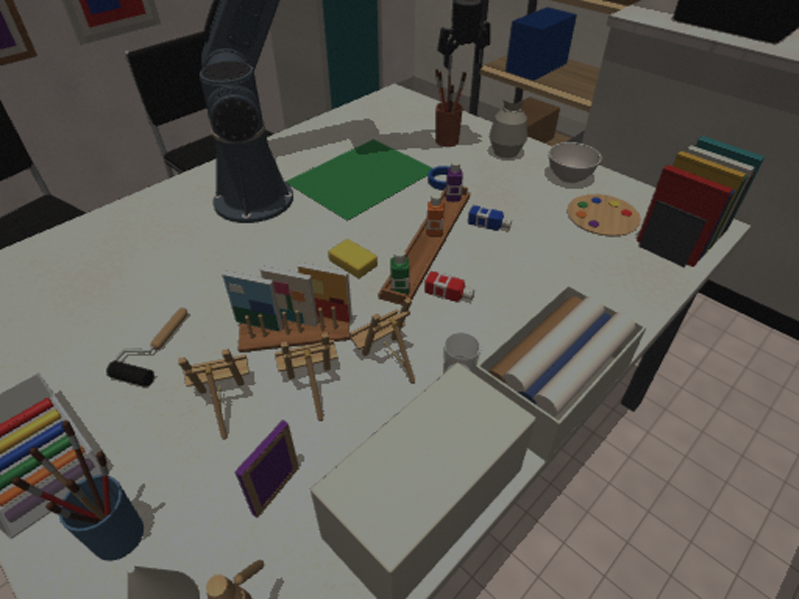

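```bash
python3 - <<'E'
from h import *
im=cv2.imread('pics/raw_top0.png')
def crop(b,s,f):
    c=cv2.resize(im[b[1]:b[3],b[0]:b[2]],None,fx=s,fy=s,interpolation=cv2.INTER_CUBIC); c=cv2.convertScaleAbs(c,alpha=1.5,beta=10)
    for i in range(b[0]//10*10+10,b[2],10): cv2.line(c,((i-b[0])*s,0),((i-b[0])*s,8 if i%50 else 20),(0,0,255),1); cv2.putText(c,str(i),((i-b[0])*s-10,18),0,.35,(0,0,255))
    for i in range(b[1]//10*10+10,b[3],10): cv2.line(c,(0,(i-b[1])*s),(8,(i-b[1])*s),(0,0,255),1); cv2.putText(c,str(i),(9,(i-b[1])*s+4),0,.35,(0,0,255))
    cv2.imwrite(f,c)
crop((260,138,404,266),5,'pics/c1.png')
crop((100,150,256,266),5,'pics/c2.png')
E
```

```text
(no output)
```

View pics/c1.png

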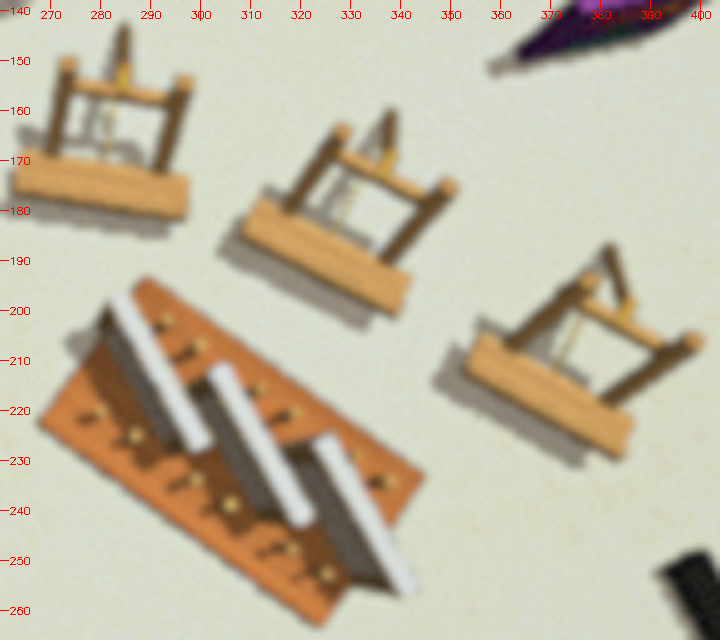

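View pics/c2.png

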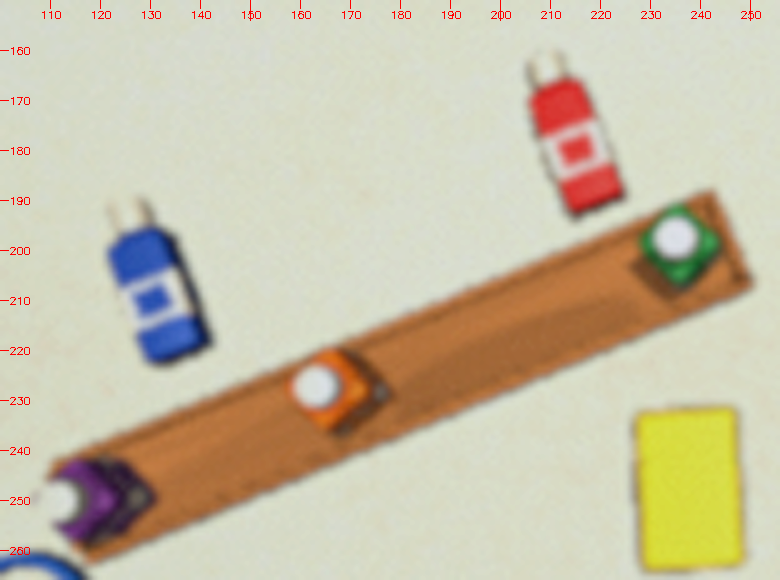

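```bash
cat >> h.py <<'E'
def deg(v): return np.degrees(np.arctan2(v[1],v[0]))
E
python3 - <<'E'
from h import *
T='top'
rc=[ray(T,p,.012) for p in [(290,193),(267,222),(324,263),(345,233)]]
print('rack',np.round(rc,4)[:,:2].tolist())
# order: c0->c3 long, c0->c1 short
c=np.mean(rc,0)[:2]; print('ctr',c, 'short',deg(rc[0]-rc[1]),np.linalg.norm(rc[0]-rc[1]),deg(rc[0]-rc[3]),np.linalg.norm(rc[0]-rc[3]), 'long other',np.linalg.norm(rc[1]-rc[2]))
for a,b in [((284,197),(300,227)),((304,212),(320.5,242)),((325,226.5),(341,256))]:
    for z in (.142,):
        A,B=ray(T,a,z),ray(T,b,z); print('canv',z,A[:2],B[:2],'mid',(A+B)[:2]/2,deg(B-A),np.linalg.norm(B-A))
for q in [((263,176),(297,181)),((309,185),(340.5,201)),((354,213.),(385.5,229.5))]:
    A,B=[ray(T,p,.045) for p in q]; print('ledge px line',A[:2],B[:2],(A+B)[:2]/2,deg(B-A),np.linalg.norm(B-A))
K,R,t=cam(T);print('nadir',proj(T,[.4065,-.0472,0]))
E
```

```text
rack [[0.553, -0.1606], [0.4612, -0.0858], [0.3319, -0.262], [0.4242, -0.3316]]
ctr [ 0.44257679 -0.20999365] short -39.16621420244323 0.1184358496325427 53.024118706366764 0.21414023983135558 long other 0.21863857211380133
canv 0.142 [ 0.52526439 -0.13053648] [ 0.44017882 -0.17381664] mid [ 0.4827216  -0.15217656] -153.03909587824597 0.0954606048169843
canv 0.142 [ 0.48218462 -0.18617081] [ 0.3979523  -0.23005508] mid [ 0.44006846 -0.20811294] -152.48090427283083 0.09497848988819557
canv 0.142 [ 0.44089916 -0.24411712] [ 0.3588716  -0.28585691] mid [ 0.39988538 -0.26498702] -153.0306952976667 0.09203656731293515
ledge px line [ 0.60311709 -0.07401404] [ 0.58641143 -0.18000192] [ 0.59476426 -0.12700798] -98.95718964990527 0.10729637334488291
ledge px line [ 0.57346978 -0.21716359] [ 0.52245534 -0.31362156] [ 0.54796256 -0.26539257] -117.87335434664607 0.10911742532649865
ledge px line [ 0.48481943 -0.35394795] [ 0.43317591 -0.44877194] [ 0.45899767 -0.40135995] -118.57381783562276 0.1079752002207658
nadir [254.9608025  239.56956283]
```

```bash
python3 - <<'E'
from h import *
im=cv2.imread('pics/raw_sc0.png')
b=(140,160,280,280);s=5
c=cv2.resize(im[b[1]:b[3],b[0]:b[2]],None,fx=s,fy=s,interpolation=cv2.INTER_CUBIC); c=cv2.convertScaleAbs(c,alpha=1.4,beta=10)
def L(P,col):
    p=[tuple(int(v) for v in (proj('scene',x)-np.array(b[:2]))*s) for x in P]
    for i in range(len(p)-1): cv2.line(c,p[i],p[i+1],col,1)
def canv(m,a,col):
    d=np.array([np.cos(a),np.sin(a),0])*.05; m=np.array([*m,0.])
    L([m+d+[0,0,.012],m+d+[0,0,.142],m-d+[0,0,.142],m-d+[0,0,.012],m+d+[0,0,.012]],col)
canv((.4401,-.2081),np.radians(27),(0,0,255)); canv((.4401,-.2081),np.radians(-38),(255,0,0))
cv2.imwrite('pics/s1.png',c)
E
```

```text
(no output)
```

View pics/s1.png

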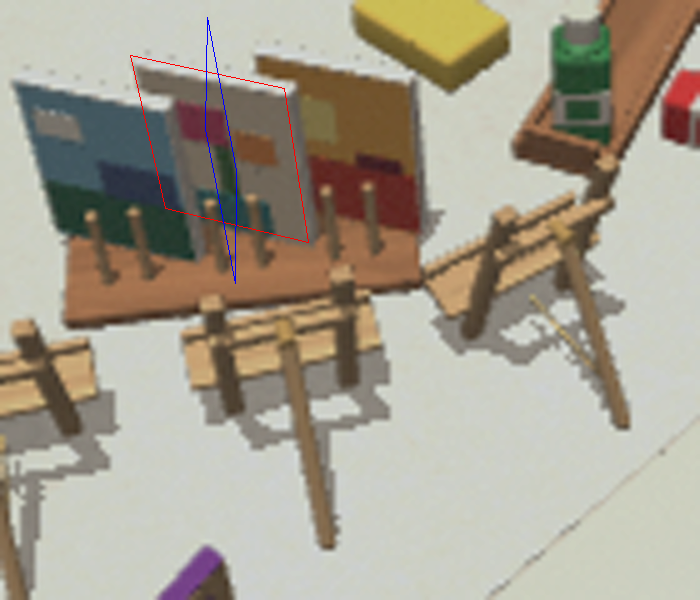

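```bash
cat >> h.py <<'E'
def rz(a): c,s=np.cos(a),np.sin(a); return np.array([[c,-s,0],[s,c,0],[0,0,1]])
B=.314; S=np.array([np.sin(B),0,np.cos(B)]); F=np.array([-np.cos(B),0,np.sin(B)])
E
python3 - <<'E'
from h import *
T='top'
ys=[-9,-27.9,-28.6]
tops=[((273.3,151),(296.5,154.5)),((328.5,163),(349.5,175.5)),((378,194.3),(399,206.3))]
im=cv2.imread('pics/raw_top0.png');b=(256,138,404,266);s=5
c=cv2.resize(im[b[1]:b[3],b[0]:b[2]],None,fx=s,fy=s,interpolation=cv2.INTER_CUBIC); c=cv2.convertScaleAbs(c,alpha=1.5,beta=10)
def L(P,col):
    p=[tuple(int(v) for v in (proj(T,x)-np.array(b[:2])+.5)*s) for x in P]
    for i in range(len(p)-1): cv2.line(c,p[i],p[i+1],col,1)
for yw,tp in zip(ys,tops):
    P=[ray(T,p,.145) for p in tp]; print('tops yaw',deg(P[1]-P[0])+90,np.linalg.norm(P[1]-P[0]))
    R=rz(np.radians(yw)); m=(P[0]+P[1])/2; Lp=m-R@[.0378,0,0]; Lp[2]=.045; print('ledge',Lp,yw)
    Y=np.array([0,.055,0])
    L([Lp+R@v for v in (Y,-Y,-Y+.023*F,Y+.023*F,Y)],(0,0,255))
    L([Lp+R@v for v in (Y+.023*F+.008*S,-Y+.023*F+.008*S)],(255,0,0))
    for y in(.034,-.034): L([Lp+R@[0,y,0],Lp+R@(np.array([0,y,0])+.107*S)],(255,0,0))
for m in [(.4827,-.1522),(.4401,-.2081),(.3999,-.265)]:
    M=np.array([*m,.142]);R=rz(np.radians(27))
    L([M+R@[x*.05,y*.006,0] for x,y in((1,1),(1,-1),(-1,-1),(-1,1),(1,1))],(0,0,255))
cv2.imwrite('pics/ov.png',c)
for n,q,z in [('red capend,base',((208.5,161),(219.5,190.5)),.03),('blue',((129,190.),(135.5,219.5)),.03),('lane far',((110.5,241),(242,188)),.016),('lane near',((118,262),(250,206.5)),.016),('caps grn or pur',((235.5,197.5),(163.5,226.5),(112,250)),.105)]:
    print(n,np.round([ray(T,p,z)[:2] for p in q],4).tolist())
for n,q in [('red',((205.5,167),(215,193),(225,189.5),(216.5,164.5))),('blue',((122,199),(131.5,223),(141.5,218.5),(133.5,195)))]: print(n,np.round([ray(T,p,.038)[:2] for p in q],4).tolist())
E
```

```text
tops yaw -9.21576945373991 0.06738322419046683
ledge [ 0.6155316  -0.12942103  0.045     ] -9
tops yaw -32.07660680793951 0.06935440620118705
ledge [ 0.57004561 -0.27150513  0.045     ] -27.9
tops yaw -30.99990484470065 0.06731968899523103
ledge [ 0.47975572 -0.40804637  0.045     ] -28.6
red capend,base [[0.6555, 0.0984], [0.5606, 0.063]]
blue [[0.5646, 0.3468], [0.472, 0.3232]]
lane far [[0.4066, 0.4031], [0.5699, -0.0073]]
lane near [[0.342, 0.3771], [0.5105, -0.0324]]
caps grn or pur [[0.5293, 0.0088], [0.4466, 0.2173], [0.381, 0.3629]]
red [[0.6346, 0.1066], [0.5518, 0.0762], [0.5625, 0.0451], [0.6423, 0.0721]]
blue [[0.5355, 0.3646], [0.4609, 0.3325], [0.4744, 0.3023], [0.5477, 0.3295]]
```

View pics/ov.png

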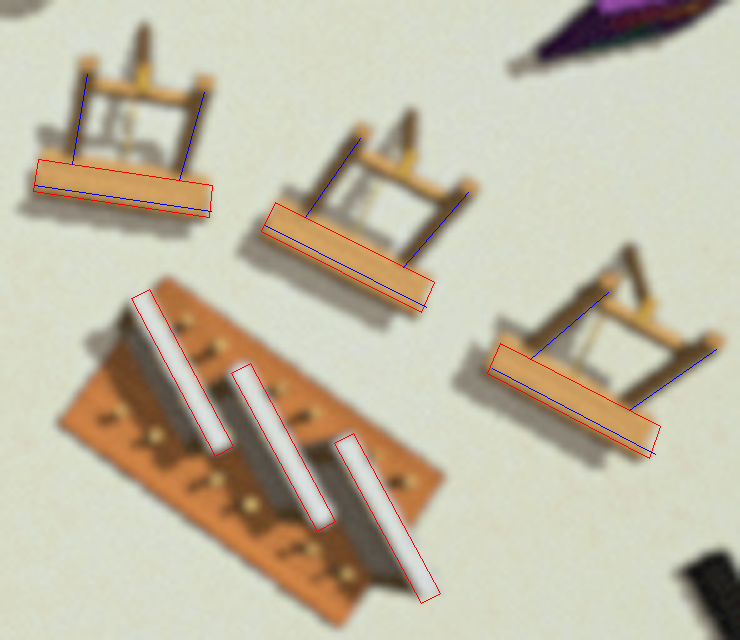

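```bash
cat >> h.py <<'E'
def pose():
    s=manip.sense(); a,b=s['tool_rot'][:2]; return np.array([*s['tcp_pos'],np.arctan2(b*b-a*a,2*a*b)]),s
def plan(*wps,start=None,q=True):
    """wps: (x,y,z,phi_deg) ; prints per-call tool-frame deltas mm,mm,mm,rad"""
    p,s=pose()
    if start is not None: p=np.array([*start[:3],np.radians(start[3])])
    print('t %.1f'%s['t'],'at',np.round(p[:3],4),'phi %.1f'%np.degrees(p[3]),'q6 %.2f'%s['q'][5],'F',np.round(s['force'],1),'gap %.1f'%(85.4*s['finger_gap']))
    for w in wps:
        w=np.array([*w[:3],np.radians(w[3])]); d=w-p; ph=p[3]
        ty=np.array([np.cos(ph),np.sin(ph)]); tx=np.array([-np.sin(ph),np.cos(ph)])  # z down: x = y cross z
        d[3]=(d[3]+np.pi)%(2*np.pi)-np.pi
        print('  [%.1f, %.1f, %.1f, %.3f]'%(1e3*d[:2]@tx,1e3*d[:2]@ty,-1e3*d[2],-d[3])); p=w
E
python3 - <<'E'
from h import *
plan((.28,.40,.23,82),(.35,.21,.23,94),(.42,.02,.23,106),(.4934,-.1467,.2,117),(.4934,-.1467,.11,117))
E
```

```text
t 0.1 at [0.2056 0.5895 0.2304] phi 70.8 q6 -0.18 F [0.2 0.2 1.2] gap 85.8
  [-132.7, -154.4, 0.4, -0.196]
  [-95.8, -178.4, -0.0, -0.209]
  [-56.6, -194.4, -0.0, -0.209]
  [-24.6, -180.5, 30.0, -0.192]
  [0.0, 0.0, 90.0, -0.000]
```

>>> drive_tool(
  deltas=[
    [[-27,-31,0,-0.04],[-53,-62,0,-0.08],[-80,-93,0,-0.12],[-106,-124,0,-0.16],[-132.7,-154.4,0,-0.196]],
  ],
  jaw=40,
  force=40,
)

```text
t: 0.52
tcp_pos: [0.2801, 0.3986, 0.2309]
tool_rot: [0.068, 0.998, -0.0, -0.0]
force: [1.6, 0.9, 0.6]
finger_gap: 0.467
gripper_force: 0.0
```

>>> drive_tool(
  deltas=[
    [[-19,-36,0,-0.04],[-38,-71,0,-0.08],[-57,-107,0,-0.125],[-77,-143,0,-0.167],[-95.8,-178.4,0,-0.209]],
  ],
)

```text
t: 0.93
tcp_pos: [0.3504, 0.2087, 0.2313]
tool_rot: [-0.036, 0.999, -0.0, 0.0]
force: [0.4, 0.4, -0.5]
finger_gap: 0.468
gripper_force: 0.0
```

>>> drive_tool(
  deltas=[
    [[-11,-39,0,-0.04],[-22,-78,0,-0.08],[-34,-117,0,-0.125],[-45,-156,0,-0.167],[-56.6,-194.4,0,-0.209]],
  ],
)

```text
t: 1.35
tcp_pos: [0.4202, 0.0185, 0.2312]
tool_rot: [-0.139, 0.99, 0.0, -0.0]
force: [1.0, 0.6, 1.0]
finger_gap: 0.468
gripper_force: 0.0
```

>>> drive_tool(
  deltas=[
    [[-5,-41,6,-0.05],[-12,-82,12,-0.1],[-18,-123,18,-0.14],[-22,-155,24,-0.18],[-24.6,-180.5,30,-0.192]],
  ],
)

```text
t: 1.77
tcp_pos: [0.4946, -0.1495, 0.2008]
tool_rot: [-0.233, 0.973, -0.001, 0.0]
force: [-0.3, -0.8, 0.8]
finger_gap: 0.47
gripper_force: 0.0
```

```bash
python3 - <<'E'
from h import *
plan((.4934,-.1467,.11,117))
snap('top','t1.png',(226,138,386,258),5)
E
```

```text
t 1.8 at [ 0.4946 -0.1495  0.2008] phi 116.9 q6 -2.55 F [-0.3 -0.8  0.8] gap 40.1
  [-0.2, 3.1, 90.8, -0.002]
```

View pics/t1.png

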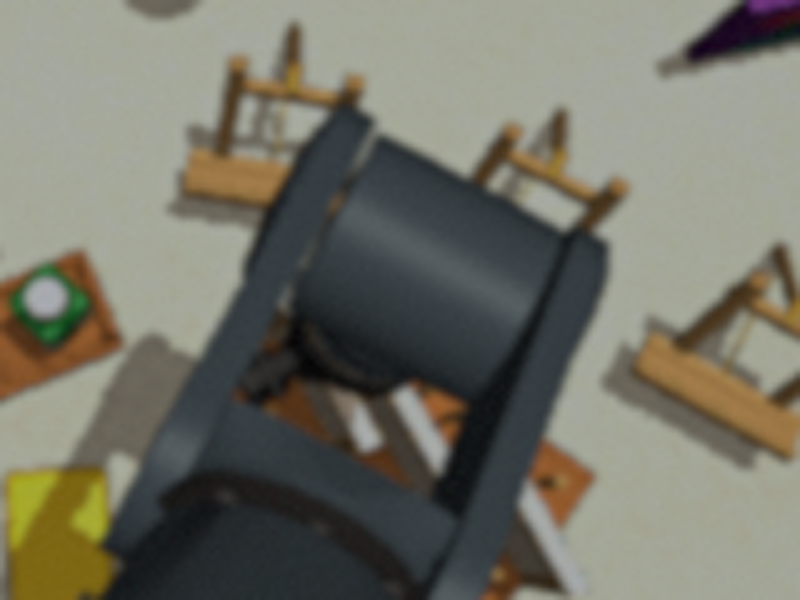

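>>> drive_tool(
  deltas=[
    [[0,1,20,0],[0,1,45,0],[0,1,70,0],[0,1,85,0],[0,1,90,0]],
  ],
)

```text
t: 2.23
tcp_pos: [0.4911, -0.1443, 0.1087]
tool_rot: [-0.233, 0.973, 0.002, -0.002]
force: [-0.1, -0.1, -0.0]
finger_gap: 0.462
gripper_force: 0.0
```

>>> drive_tool(
  deltas=[
    [[0,0,0,0],[0,0,0,0],[0,0,0,0],[0,0,0,0],[0,0,0,0]],
  ],
  jaw=0,
  force=40,
)

```text
t: 2.65
tcp_pos: [0.4935, -0.1455, 0.1122]
tool_rot: [-0.233, 0.972, -0.001, 0.001]
force: [0.4, 0.7, -1.5]
finger_gap: 0.13
gripper_force: 42.9
```

>>> drive_tool(
  deltas=[
    [[0,0,0,0],[0,0,0,0],[0,0,0,0],[0,0,0,0],[0,0,0,0]],
  ],
)

```text
t: 3.07
tcp_pos: [0.4934, -0.1455, 0.112]
tool_rot: [-0.233, 0.972, -0.0, 0.0]
force: [-0.5, 1.0, 6.4]
finger_gap: 0.132
gripper_force: 44.0
```

```bash
python3 - <<'E'
from h import *
plan()
E
```

```text
t 3.1 at [ 0.4934 -0.1455  0.112 ] phi 116.9 q6 -2.55 F [-0.5  1.   6.4] gap 11.2
```

```bash
cat >> h.py <<'E'
EZ=[((.6155,-.1294),-9.1),((.570,-.2715),-28.5),((.4798,-.408),-29.)]
def ez(i,x,y):
    (a,b),w=EZ[i]; return tuple(np.array([a,b])+(rz(np.radians(w))@[x,y,0])[:2]), w
E
python3 - <<'E'
from h import *
p,w=ez(0,-.0065,-.012); print(p)
plan((.4934,-.1455,.27,117),(.55,-.14,.27,82),(.58,-.135,.27,47),(*p,.27,12),(*p,.23,w),(*p,.165,w))
E
```

```text
(np.float64(0.6071839134490653), np.float64(-0.14022093824385679))
t 3.1 at [ 0.4934 -0.1455  0.112 ] phi 116.9 q6 -2.55 F [-0.5  1.   6.4] gap 11.2
  [0.0, 0.1, -158.0, -0.001]
  [-52.9, -20.8, -0.0, 0.611]
  [-29.0, 9.1, -0.0, 0.611]
  [-23.4, 14.7, -0.0, 0.611]
  [0.0, 0.0, 40.0, 0.368]
  [0.0, 0.0, 65.0, -0.000]
```

>>> drive_tool(
  deltas=[
    [[0,0,-15,0],[0,0,-45,0],[0,0,-85,0],[0,0,-125,0],[0,0,-158,0]],
  ],
)

```text
t: 3.48
tcp_pos: [0.493, -0.1454, 0.2714]
tool_rot: [-0.233, 0.972, -0.0, 0.0]
force: [0.7, 0.2, -1.2]
finger_gap: 0.136
gripper_force: 43.0
```

>>> drive_tool(
  deltas=[
    [[-11,-4,0,0.12],[-21,-8,0,0.24],[-32,-12,0,0.365],[-42,-17,0,0.49],[-53,-21,0,0.611]],
  ],
)

```text
t: 3.9
tcp_pos: [0.5497, -0.14, 0.2688]
tool_rot: [0.073, 0.997, 0.0, -0.001]
force: [0.0, -0.1, -2.1]
finger_gap: 0.134
gripper_force: 43.0
```

>>> drive_tool(
  deltas=[
    [[-6,2,0,0.12],[-12,4,0,0.24],[-17,5,0,0.365],[-23,7,0,0.49],[-29,9,0,0.611]],
  ],
)

```text
t: 4.32
tcp_pos: [0.5795, -0.135, 0.2685]
tool_rot: [0.37, 0.929, -0.0, -0.001]
force: [0.4, -0.4, -1.4]
finger_gap: 0.132
gripper_force: 43.0
```

>>> drive_tool(
  deltas=[
    [[-5,3,0,0.12],[-9,6,0,0.24],[-14,9,0,0.365],[-19,12,0,0.49],[-23.4,14.7,0,0.611]],
  ],
)

```text
t: 4.73
tcp_pos: [0.6067, -0.1404, 0.2684]
tool_rot: [0.632, 0.775, -0.0, -0.001]
force: [0.6, 0.3, -0.5]
finger_gap: 0.131
gripper_force: 43.0
```

>>> drive_tool(
  deltas=[
    [[0,0,5,0.1],[0,0,12,0.2],[0,0,20,0.3],[0,0,30,0.368],[0,0,40,0.368]],
  ],
)

```text
t: 5.15
tcp_pos: [0.6065, -0.1404, 0.2283]
tool_rot: [0.762, 0.648, -0.0, -0.0]
force: [-1.0, 0.9, -1.2]
finger_gap: 0.14
gripper_force: 43.0
```

```bash
python3 - <<'E'
from h import *
p,w=ez(0,-.0065,-.012)
plan((*p,.165,w))
im=[]
snap('scene','s2.png',(140,120,300,260),5)
E
```

```text
t 5.2 at [ 0.6065 -0.1404  0.2283] phi -9.2 q6 -0.25 F [-1.   0.9 -1.2] gap 11.9
  [0.3, 0.7, 63.3, -0.002]
```

View pics/s2.png

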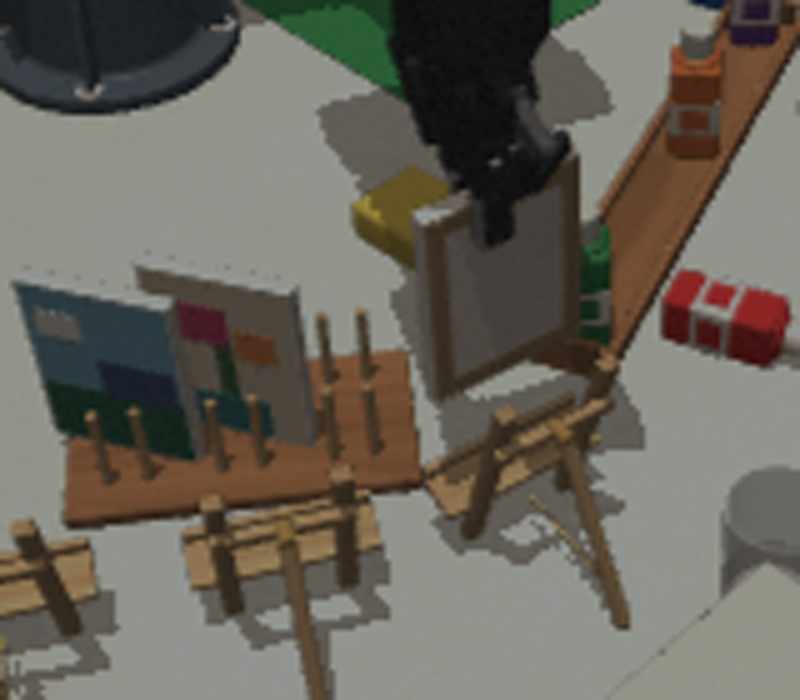

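```bash
python3 - <<'E'
from h import *
for y in(-.05,.05):
    p,w=ez(0,-.0009,y); print((proj('scene',[*p,.128])-[140,120])*5)
    print((proj('scene',[*p,.258])-[140,120])*5)
E
```

```text
[436.46804542 404.04197308]
[422.15443083 222.40283752]
[581.43482651 330.33565277]
[581.76499006 149.84435051]
```

>>> drive_tool(
  deltas=[
    [[0,0,15,0],[0,0,32,0],[0,0,48,0],[0,0,58,0],[0,0,63,0]],
  ],
)

```text
t: 5.62
tcp_pos: [0.6058, -0.1401, 0.1644]
tool_rot: [0.761, 0.649, -0.001, -0.002]
force: [-0.1, 0.5, -1.1]
finger_gap: 0.133
gripper_force: 42.9
```

>>> drive_tool(
  deltas=[
    [[0,0,5,0],[0,0,9,0],[0,0,11,0],[0,0,12,0],[0,0,12,0]],
  ],
)

```text
t: 6.03
tcp_pos: [0.6071, -0.1406, 0.1546]
tool_rot: [0.761, 0.648, 0.0, 0.0]
force: [-0.3, -0.3, -0.9]
finger_gap: 0.134
gripper_force: 42.9
```

>>> drive_tool(
  deltas=[
    [[0,0,1,0],[0,0,2,0],[0,0,2,0],[0,0,2,0]],
  ],
)

```text
t: 6.37
tcp_pos: [0.6069, -0.1405, 0.1524]
tool_rot: [0.761, 0.648, 0.0, 0.0]
force: [-0.7, -0.0, -0.6]
finger_gap: 0.133
gripper_force: 42.9
```

>>> drive_tool(
  deltas=[
    [[0,0,1,0],[0,0,2,0],[0,0,2,0],[0,0,2,0]],
  ],
)

```text
t: 6.7
tcp_pos: [0.6069, -0.1405, 0.1503]
tool_rot: [0.761, 0.648, 0.0, 0.0]
force: [-0.0, -0.3, -0.8]
finger_gap: 0.138
gripper_force: 43.1
```

Approaching contact, expected near z = 0.149.

>>> drive_tool(
  deltas=[
    [[0,0,1,0],[0,0,1.5,0],[0,0,1.5,0],[0,0,1.5,0]],
  ],
)

```text
t: 7.03
tcp_pos: [0.6071, -0.1407, 0.1499]
tool_rot: [0.761, 0.648, 0.0, 0.0]
force: [-1.7, -0.1, 5.8]
finger_gap: 0.131
gripper_force: 43.9
```

>>> drive_tool(
  deltas=[
    [[0,0,1,0],[0,0,1,0],[0,0,1,0],[0,0,1,0]],
  ],
)

```text
t: 7.37
tcp_pos: [0.6072, -0.1408, 0.1498]
tool_rot: [0.761, 0.648, 0.0, 0.001]
force: [-2.6, 0.0, 10.2]
finger_gap: 0.13
gripper_force: 44.6
```

>>> drive_tool(
  deltas=[
    [[0,0,1,0],[0,0,1,0],[0,0,1,0],[0,0,1,0]],
  ],
)

```text
t: 7.7
tcp_pos: [0.6073, -0.1409, 0.1498]
tool_rot: [0.761, 0.648, 0.0, 0.001]
force: [-2.3, 0.2, 13.5]
finger_gap: 0.132
gripper_force: 45.2
```

>>> drive_tool(
  deltas=[
    [[0,1,-1.5,0],[0,2,-1.5,0],[0,2,-1.5,0],[0,2,-1.5,0]],
  ],
)

```text
t: 8.03
tcp_pos: [0.6097, -0.1414, 0.149]
tool_rot: [0.761, 0.648, 0.0, 0.001]
force: [-0.9, -1.2, 5.9]
finger_gap: 0.132
gripper_force: 43.9
```

>>> drive_tool(
  deltas=[
    [[0,1,0,0],[0,2,0,0],[0,2,0,0],[0,2,0,0]],
  ],
)

```text
t: 8.37
tcp_pos: [0.6112, -0.1415, 0.1486]
tool_rot: [0.761, 0.648, 0.0, 0.0]
force: [-0.8, -1.3, 5.6]
finger_gap: 0.128
gripper_force: 43.9
```

>>> drive_tool(
  deltas=[
    [[0,1,0,0],[0,2,0,0],[0,2,0,0],[0,2,0,0]],
  ],
)

```text
t: 8.7
tcp_pos: [0.6119, -0.1415, 0.1485]
tool_rot: [0.761, 0.648, -0.001, -0.001]
force: [-3.4, -0.2, 7.2]
finger_gap: 0.132
gripper_force: 44.2
```

>>> drive_tool(
  deltas=[
    [[0,1,0,0],[0,2,0,0],[0,2,0,0],[0,2,0,0]],
  ],
)

```text
t: 9.03
tcp_pos: [0.6127, -0.1416, 0.1485]
tool_rot: [0.761, 0.649, -0.002, -0.002]
force: [-4.7, -1.1, 8.6]
finger_gap: 0.133
gripper_force: 44.4
```

>>> drive_tool(
  deltas=[
    [[0,0,-1,0],[0,0,-1,0],[0,1,-1,0],[0,2,-1,0],[0,4,-1,0]],
  ],
  jaw=24,
)

```text
t: 9.45
tcp_pos: [0.6187, -0.1422, 0.1488]
tool_rot: [0.761, 0.648, -0.0, -0.0]
force: [-0.2, 0.3, -0.5]
finger_gap: 0.284
gripper_force: 0.0
```

>>> drive_tool(
  deltas=[
    [[0,2,0,0],[0,4,0,0],[0,6,0,0],[0,8,0,0],[0,10,0,0]],
  ],
)

```text
t: 9.87
tcp_pos: [0.6289, -0.144, 0.1493]
tool_rot: [0.761, 0.648, 0.0, 0.0]
force: [-0.0, -0.8, -0.2]
finger_gap: 0.279
gripper_force: 0.0
```

>>> drive_tool(
  deltas=[
    [[0,2,0,0],[0,4,0,0],[0,6,0,0],[0,8,0,0],[0,10,0,0]],
  ],
)

```text
t: 10.28
tcp_pos: [0.6387, -0.1456, 0.1493]
tool_rot: [0.761, 0.648, 0.0, 0.0]
force: [-0.4, -0.2, -0.4]
finger_gap: 0.279
gripper_force: 0.1
```

>>> drive_tool(
  deltas=[
    [[0,2,0,0],[0,4,0,0],[0,5,0,0],[0,6,0,0],[0,6,0,0]],
  ],
)

```text
t: 10.7
tcp_pos: [0.6445, -0.1466, 0.1493]
tool_rot: [0.761, 0.648, 0.0, 0.0]
force: [-0.1, 0.5, 1.1]
finger_gap: 0.283
gripper_force: 0.0
```

```bash
python3 - <<'E'
from h import *
plan()
snap('scene','s3.png',(180,120,300,240),5)
E
```

```text
t 10.7 at [ 0.6445 -0.1466  0.1493] phi -9.2 q6 -0.23 F [-0.1  0.5  1.1] gap 24.2
```

View pics/s3.png

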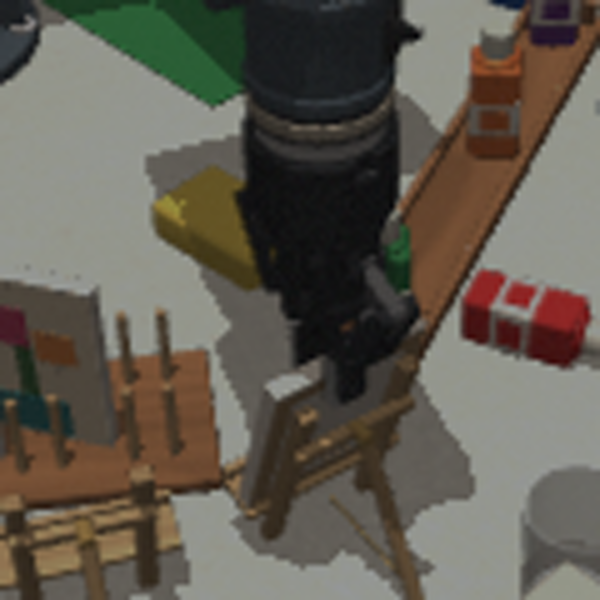

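>>> drive_tool(
  deltas=[
    [[0,1,0,0],[0,2,0,0],[0,3,0,0],[0,3,0,0],[0,3,0,0]],
  ],
  jaw=42,
)

```text
t: 11.17
tcp_pos: [0.6474, -0.147, 0.1493]
tool_rot: [0.761, 0.648, -0.0, 0.0]
force: [0.2, 0.4, -0.1]
finger_gap: 0.489
gripper_force: 0.0
```

>>> drive_tool(
  deltas=[
    [[0,0,-5,0],[0,0,-15,0],[0,0,-30,0],[0,0,-50,0],[0,0,-80,0]],
  ],
)

```text
t: 11.58
tcp_pos: [0.6459, -0.1465, 0.2286]
tool_rot: [0.761, 0.648, -0.001, -0.002]
force: [0.4, 0.0, -0.3]
finger_gap: 0.495
gripper_force: 0.0
```

```bash
python3 - <<'E'
from h import *
u=np.array([.891,.454]); b=np.array([.4401,-.2081])+.012*u
plan((.56,-.16,.25,20),(.52,-.18,.25,55),(.48,-.19,.25,88),(*b,.21,117),(*b,.112,117))
E
```

```text
t 11.6 at [ 0.6459 -0.1465  0.2286] phi -9.2 q6 -0.23 F [ 0.4  0.  -0.3] gap 42.3
  [-27.0, -82.6, -21.4, -0.509]
  [-5.1, -44.4, -0.0, -0.611]
  [27.0, -31.1, -0.0, -0.576]
  [28.7, -13.7, 40.0, -0.506]
  [0.0, 0.0, 98.0, -0.000]
```

>>> drive_tool(
  deltas=[
    [[-5,-15,-10,-0.1],[-11,-33,-21,-0.2],[-16,-50,-21,-0.3],[-22,-67,-21,-0.4],[-27,-82.6,-21.4,-0.509]],
  ],
)

```text
t: 12.0
tcp_pos: [0.5607, -0.1607, 0.2522]
tool_rot: [0.571, 0.821, 0.0, 0.001]
force: [0.3, 0.6, -1.2]
finger_gap: 0.489
gripper_force: 0.0
```

>>> drive_tool(
  deltas=[
    [[-1,-9,0,-0.12],[-2,-18,0,-0.24],[-3,-27,0,-0.365],[-4,-36,0,-0.49],[-5.1,-44.4,0,-0.611]],
  ],
)

```text
t: 12.42
tcp_pos: [0.5213, -0.1808, 0.252]
tool_rot: [0.298, 0.955, -0.0, 0.001]
force: [0.3, 0.2, 0.0]
finger_gap: 0.489
gripper_force: 0.0
```

>>> drive_tool(
  deltas=[
    [[5,-6,0,-0.12],[11,-12,0,-0.24],[16,-18,0,-0.36],[22,-25,0,-0.48],[27,-31.1,0,-0.576]],
  ],
)

```text
t: 12.83
tcp_pos: [0.4813, -0.1907, 0.2519]
tool_rot: [0.015, 1.0, -0.0, 0.001]
force: [-0.2, 0.6, 0.3]
finger_gap: 0.493
gripper_force: 0.0
```

>>> drive_tool(
  deltas=[
    [[6,-3,8,-0.12],[12,-6,16,-0.24],[18,-9,24,-0.36],[24,-12,32,-0.48],[28.7,-13.7,40,-0.506]],
  ],
  jaw=40,
)

```text
t: 13.25
tcp_pos: [0.4524, -0.2037, 0.2116]
tool_rot: [-0.236, 0.972, -0.001, 0.001]
force: [0.2, 0.6, -0.2]
finger_gap: 0.47
gripper_force: 0.0
```

>>> drive_tool(
  deltas=[
    [[0,0,0,0],[0,0,0,0]],
  ],
)

```text
t: 13.42
tcp_pos: [0.4525, -0.2033, 0.2113]
tool_rot: [-0.233, 0.973, -0.0, 0.0]
force: [0.4, 0.2, -0.6]
finger_gap: 0.472
gripper_force: 0.0
```

```bash
python3 - <<'E'
from h import *
u=np.array([.891,.454]); b=np.array([.4401,-.2081])+.012*u
plan((*b,.112,117))
E
```

```text
t 13.4 at [ 0.4525 -0.2033  0.2113] phi 116.9 q6 -2.69 F [ 0.4  0.2 -0.6] gap 40.3
  [1.2, 1.4, 99.3, -0.002]
```

>>> drive_tool(
  deltas=[
    [[1,1,20,0],[1,1,45,0],[1,1,70,0],[1,1,90,0],[1,1,99,0]],
  ],
)

```text
t: 13.83
tcp_pos: [0.451, -0.2024, 0.1105]
tool_rot: [-0.233, 0.972, 0.001, -0.001]
force: [0.6, -0.2, 0.2]
finger_gap: 0.466
gripper_force: 0.0
```

>>> drive_tool(
  deltas=[
    [[0,0,0,0],[0,0,0,0],[0,0,0,0],[0,0,0,0],[0,0,0,0]],
  ],
  jaw=0,
  force=40,
)

```text
t: 14.25
tcp_pos: [0.4517, -0.2031, 0.1128]
tool_rot: [-0.233, 0.972, -0.001, 0.001]
force: [-0.0, 0.1, -1.5]
finger_gap: 0.13
gripper_force: 44.2
```

>>> drive_tool(
  deltas=[
    [[0,0,0,0],[0,0,0,0],[0,0,0,0],[0,0,0,0],[0,0,0,0]],
  ],
)

```text
t: 14.67
tcp_pos: [0.4516, -0.203, 0.1126]
tool_rot: [-0.233, 0.972, -0.001, 0.001]
force: [-0.5, -0.2, 6.1]
finger_gap: 0.134
gripper_force: 45.2
```

```bash
python3 - <<'E'
from h import *
p,w=ez(1,-.0065,-.012); print(p)
pp,_=plan,0
plan((.4520,-.2025,.27,117),(.49,-.22,.27,82),(.53,-.25,.27,47),(*p,.27,12),(*p,.24,-22),(*p,.165,w))
E
```

```text
(np.float64(0.5585617836445819), np.float64(-0.2789442734102561))
t 14.7 at [ 0.4516 -0.203   0.1126] phi 117.0 q6 -2.69 F [-0.5 -0.2  6.1] gap 11.4
  [-0.6, 0.3, -157.4, -0.000]
  [-25.9, -32.8, -0.0, 0.611]
  [-43.8, -24.1, -0.0, 0.611]
  [-40.6, -1.7, -0.0, 0.611]
  [0.0, 0.0, 30.0, 0.593]
  [0.0, 0.0, 75.0, 0.113]
```

>>> drive_tool(
  deltas=[
    [[0,0,-15,0],[0,0,-45,0],[0,0,-85,0],[0,0,-125,0],[-0.6,0,-157,0]],
  ],
)

```text
t: 15.08
tcp_pos: [0.4516, -0.2025, 0.2712]
tool_rot: [-0.233, 0.972, -0.001, 0.0]
force: [1.1, 0.3, -1.5]
finger_gap: 0.13
gripper_force: 44.2
```

>>> drive_tool(
  deltas=[
    [[-5,-6,0,0.12],[-10,-13,0,0.24],[-15,-20,0,0.365],[-21,-26,0,0.49],[-26,-33,0,0.611]],
  ],
)

```text
t: 15.5
tcp_pos: [0.4897, -0.2198, 0.2685]
tool_rot: [0.073, 0.997, 0.0, -0.0]
force: [-0.2, 0.2, -1.1]
finger_gap: 0.135
gripper_force: 44.2
```

>>> drive_tool(
  deltas=[
    [[-9,-5,0,0.12],[-18,-10,0,0.24],[-26,-14,0,0.365],[-35,-19,0,0.49],[-43.8,-24,0,0.611]],
  ],
)

```text
t: 15.92
tcp_pos: [0.5297, -0.2499, 0.2681]
tool_rot: [0.37, 0.929, 0.0, -0.001]
force: [-0.5, 0.3, -0.5]
finger_gap: 0.138
gripper_force: 44.2
```

>>> drive_tool(
  deltas=[
    [[-8,0,0,0.12],[-16,-1,0,0.24],[-24,-1,0,0.365],[-32,-1.5,0,0.49],[-40.6,-1.7,0,0.611]],
  ],
)

```text
t: 16.33
tcp_pos: [0.558, -0.2788, 0.268]
tool_rot: [0.632, 0.775, -0.0, -0.001]
force: [0.3, 0.0, -0.3]
finger_gap: 0.135
gripper_force: 44.2
```

>>> drive_tool(
  deltas=[
    [[0,0,4,0.12],[0,0,10,0.24],[0,0,16,0.36],[0,0,24,0.48],[0,0,30,0.593]],
  ],
)

```text
t: 16.75
tcp_pos: [0.5577, -0.2785, 0.2375]
tool_rot: [0.831, 0.557, -0.0, -0.001]
force: [-0.1, 0.2, -1.6]
finger_gap: 0.13
gripper_force: 44.2
```

>>> drive_tool(
  deltas=[
    [[0,0,15,0.11],[0,0,32,0.113],[0,0,50,0.113],[0,0,65,0.113],[0,0,75,0.113]],
  ],
)

```text
t: 17.17
tcp_pos: [0.5571, -0.2781, 0.1615]
tool_rot: [0.859, 0.511, -0.001, -0.002]
force: [-0.2, -0.2, -1.0]
finger_gap: 0.134
gripper_force: 44.1
```

>>> drive_tool(
  deltas=[
    [[0,0,2,0],[0,0,5,0],[0,0,8,0],[0,0,10,0],[0,0,10,0]],
  ],
)

```text
t: 17.58
tcp_pos: [0.5585, -0.279, 0.154]
tool_rot: [0.859, 0.512, 0.0, 0.0]
force: [0.8, -0.2, -1.1]
finger_gap: 0.13
gripper_force: 44.1
```

```bash
python3 - <<'E'
from h import *
p,w=ez(1,-.0065,-.012); print(p)
plan((*p,.150,w))
E
```

```text
(np.float64(0.5585617836445819), np.float64(-0.2789442734102561))
t 17.6 at [ 0.5585 -0.279   0.154 ] phi -28.5 q6 -0.15 F [ 0.8 -0.2 -1.1] gap 11.1
  [0.1, 0.0, 4.0, 0.000]
```

>>> drive_tool(
  deltas=[
    [[0,0,1,0],[0,0,2,0],[0,0,2.5,0],[0,0,2.5,0]],
  ],
)

```text
t: 17.92
tcp_pos: [0.5583, -0.2788, 0.1513]
tool_rot: [0.859, 0.511, 0.0, 0.0]
force: [0.5, -0.2, -1.6]
finger_gap: 0.13
gripper_force: 44.1
```

>>> drive_tool(
  deltas=[
    [[0,0,1,0],[0,0,2,0],[0,0,2,0],[0,0,2,0]],
  ],
)

```text
t: 18.25
tcp_pos: [0.5584, -0.279, 0.1495]
tool_rot: [0.859, 0.511, 0.0, 0.0]
force: [-0.5, 0.6, 1.0]
finger_gap: 0.131
gripper_force: 44.4
```

>>> drive_tool(
  deltas=[
    [[0,0,0.5,0],[0,0,1,0],[0,0,1,0],[0,0,1,0]],
  ],
)

```text
t: 18.58
tcp_pos: [0.5586, -0.2791, 0.1494]
tool_rot: [0.859, 0.512, 0.0, 0.001]
force: [-0.6, 0.3, 5.9]
finger_gap: 0.129
gripper_force: 45.2
```

Contact. Slide back to the uprights.

>>> drive_tool(
  deltas=[
    [[0,1,0,0],[0,2,0,0],[0,2,0,0],[0,2,0,0]],
  ],
)

```text
t: 18.92
tcp_pos: [0.56, -0.2799, 0.1489]
tool_rot: [0.859, 0.511, -0.0, 0.0]
force: [-1.7, 0.9, 5.3]
finger_gap: 0.134
gripper_force: 45.2
```

>>> drive_tool(
  deltas=[
    [[0,1,0,0],[0,2,0,0],[0,2,0,0],[0,2,0,0]],
  ],
)

```text
t: 19.25
tcp_pos: [0.5607, -0.2802, 0.1489]
tool_rot: [0.859, 0.512, -0.001, -0.001]
force: [-2.4, 1.0, 8.2]
finger_gap: 0.131
gripper_force: 45.4
```

>>> drive_tool(
  deltas=[
    [[0,1,0,0],[0,2,0,0],[0,2,0,0],[0,2,0,0]],
  ],
)

```text
t: 19.58
tcp_pos: [0.5613, -0.2805, 0.1488]
tool_rot: [0.859, 0.512, -0.002, -0.003]
force: [-4.5, 2.1, 9.8]
finger_gap: 0.133
gripper_force: 45.7
```

>>> drive_tool(
  deltas=[
    [[0,0,-1,0],[0,0,-1,0],[0,1,-1,0],[0,2,-1,0],[0,4,-1,0]],
  ],
  jaw=24,
)

```text
t: 20.0
tcp_pos: [0.5672, -0.2837, 0.1489]
tool_rot: [0.859, 0.511, -0.0, -0.0]
force: [-0.6, 0.2, -0.1]
finger_gap: 0.28
gripper_force: 0.0
```

>>> drive_tool(
  deltas=[
    [[0,2,0,0],[0,4,0,0],[0,6,0,0],[0,8,0,0],[0,10,0,0]],
  ],
)

```text
t: 20.42
tcp_pos: [0.5762, -0.2885, 0.1492]
tool_rot: [0.859, 0.511, 0.0, 0.0]
force: [-0.1, 0.3, -0.1]
finger_gap: 0.284
gripper_force: 0.0
```

>>> drive_tool(
  deltas=[
    [[0,2,0,0],[0,4,0,0],[0,6,0,0],[0,8,0,0],[0,10,0,0]],
  ],
)

```text
t: 20.83
tcp_pos: [0.5849, -0.2933, 0.1492]
tool_rot: [0.859, 0.511, 0.0, 0.0]
force: [0.8, -0.4, 0.0]
finger_gap: 0.277
gripper_force: 0.1
```

>>> drive_tool(
  deltas=[
    [[0,2,0,0],[0,4,0,0],[0,5,0,0],[0,6,0,0],[0,6,0,0]],
  ],
)

```text
t: 21.25
tcp_pos: [0.5901, -0.2961, 0.1492]
tool_rot: [0.859, 0.511, -0.0, 0.0]
force: [-0.1, -1.0, 0.8]
finger_gap: 0.28
gripper_force: 0.0
```

>>> drive_tool(
  deltas=[
    [[0,1,0,0],[0,2,0,0],[0,3,0,0],[0,3,0,0],[0,3,0,0]],
  ],
  jaw=42,
)

```text
t: 21.67
tcp_pos: [0.5926, -0.2975, 0.1492]
tool_rot: [0.859, 0.511, 0.0, 0.0]
force: [0.3, 0.4, 0.3]
finger_gap: 0.493
gripper_force: 0.0
```

>>> drive_tool(
  deltas=[
    [[0,0,-5,0],[0,0,-15,0],[0,0,-30,0],[0,0,-60,0],[0,0,-100,0]],
  ],
)

```text
t: 22.08
tcp_pos: [0.5909, -0.2963, 0.2479]
tool_rot: [0.859, 0.511, -0.001, -0.003]
force: [0.1, -0.4, 0.6]
finger_gap: 0.494
gripper_force: 0.0
```

```bash
python3 - <<'E'
from h import *
u=np.array([.891,.454]); b=np.array([.3999,-.265])+.012*u
plan((.53,-.285,.25,6),(.48,-.275,.25,41),(.44,-.265,.25,76),(*b,.22,110),(*b,.21,114.5),(*b,.112,114.5))
E
```

```text
t 22.1 at [ 0.5909 -0.2963  0.2479] phi -28.5 q6 -0.14 F [ 0.1 -0.4  0.6] gap 42.2
  [-19.1, -58.9, -2.1, -0.602]
  [15.2, -48.7, -0.0, -0.611]
  [33.8, -23.6, -0.0, -0.611]
  [29.9, -1.8, 30.0, -0.593]
  [0.0, 0.0, 10.0, -0.079]
  [0.0, 0.0, 98.0, -0.000]
```

>>> drive_tool(
  deltas=[
    [[-4,-12,0,-0.12],[-8,-24,0,-0.24],[-12,-36,0,-0.36],[-16,-48,0,-0.48],[-19,-59,-2,-0.602]],
  ],
)

```text
t: 22.5
tcp_pos: [0.5309, -0.2858, 0.2522]
tool_rot: [0.667, 0.745, -0.0, 0.0]
force: [-0.1, -0.2, -0.3]
finger_gap: 0.499
gripper_force: 0.0
```

>>> drive_tool(
  deltas=[
    [[3,-10,0,-0.12],[6,-20,0,-0.24],[9,-29,0,-0.365],[12,-39,0,-0.49],[15,-48.7,0,-0.611]],
  ],
)

```text
t: 22.92
tcp_pos: [0.4813, -0.2763, 0.2524]
tool_rot: [0.412, 0.911, -0.0, 0.001]
force: [-1.1, 0.2, 0.5]
finger_gap: 0.496
gripper_force: 0.0
```

>>> drive_tool(
  deltas=[
    [[7,-5,0,-0.12],[14,-10,0,-0.24],[20,-14,0,-0.365],[27,-19,0,-0.49],[33.8,-23.6,0,-0.611]],
  ],
)

```text
t: 23.33
tcp_pos: [0.4415, -0.2663, 0.2524]
tool_rot: [0.119, 0.993, -0.001, 0.001]
force: [-0.9, -0.0, 0.6]
finger_gap: 0.494
gripper_force: 0.0
```

>>> drive_tool(
  deltas=[
    [[6,0,6,-0.12],[12,-1,12,-0.24],[18,-1,18,-0.36],[24,-2,24,-0.48],[29.9,-1.8,30,-0.593]],
  ],
  jaw=40,
)

```text
t: 23.75
tcp_pos: [0.4123, -0.2611, 0.2222]
tool_rot: [-0.177, 0.984, -0.001, 0.001]
force: [-0.3, 1.0, -0.0]
finger_gap: 0.469
gripper_force: 0.0
```

>>> drive_tool(
  deltas=[
    [[0,0,5,-0.04],[0,0,10,-0.079],[0,0,10,-0.079],[0,0,10,-0.079]],
  ],
)

```text
t: 24.08
tcp_pos: [0.4124, -0.2609, 0.2119]
tool_rot: [-0.212, 0.977, -0.0, 0.0]
force: [0.2, 0.1, -0.1]
finger_gap: 0.468
gripper_force: 0.0
```

```bash
python3 - <<'E'
from h import *
u=np.array([.891,.454]); b=np.array([.3999,-.265])+.012*u
plan((*b,.112,114.5))
E
```

```text
t 24.1 at [ 0.4124 -0.2609  0.2119] phi 114.5 q6 -2.79 F [ 0.2  0.1 -0.1] gap 40.0
  [1.1, 2.0, 99.9, -0.000]
```

>>> drive_tool(
  deltas=[
    [[1,1,20,0],[1,2,45,0],[1,2,70,0],[1,2,90,0],[1,2,99,0]],
  ],
)

```text
t: 24.5
tcp_pos: [0.41, -0.2588, 0.1108]
tool_rot: [-0.212, 0.977, 0.001, -0.001]
force: [0.0, 0.1, 1.4]
finger_gap: 0.468
gripper_force: 0.0
```

>>> drive_tool(
  deltas=[
    [[0,0,0,0],[0,0,0,0],[0,0,0,0],[0,0,0,0],[0,0,0,0]],
  ],
  jaw=0,
  force=40,
)

```text
t: 24.92
tcp_pos: [0.411, -0.2598, 0.1132]
tool_rot: [-0.212, 0.977, -0.001, 0.001]
force: [-0.2, -0.8, -1.0]
finger_gap: 0.128
gripper_force: 43.1
```

>>> drive_tool(
  deltas=[
    [[0,0,0,0],[0,0,0,0],[0,0,0,0],[0,0,0,0],[0,0,0,0]],
  ],
)

```text
t: 25.33
tcp_pos: [0.4109, -0.2598, 0.1131]
tool_rot: [-0.212, 0.977, -0.001, 0.0]
force: [-0.4, 0.1, 6.0]
finger_gap: 0.132
gripper_force: 44.2
```

```bash
python3 - <<'E'
from h import *
p,w=ez(2,-.0065,-.012); print(p)
plan((.4106,-.2595,.27,114.5),(.42,-.30,.27,82),(.44,-.34,.27,47),(.46,-.38,.27,12),(*p,.24,-20),(*p,.165,w),(*p,.152,w))
E
```

```text
(np.float64(0.4682972564606379), np.float64(-0.4153441739540715))
t 25.3 at [ 0.4109 -0.2598  0.1131] phi 114.5 q6 -2.79 F [-0.4  0.1  6. ] gap 11.2
  [0.2, 0.4, -156.9, 0.001]
  [8.2, -40.8, -0.0, 0.567]
  [-25.4, -36.8, -0.0, 0.611]
  [-41.9, -15.6, -0.0, 0.611]
  [-36.3, 0.8, 30.0, 0.559]
  [0.0, 0.0, 75.0, 0.157]
  [0.0, 0.0, 13.0, -0.000]
```

>>> drive_tool(
  deltas=[
    [[0,0,-15,0],[0,0,-45,0],[0,0,-85,0],[0,0,-125,0],[0,0,-157,0]],
  ],
)

```text
t: 25.75
tcp_pos: [0.4105, -0.2594, 0.2717]
tool_rot: [-0.212, 0.977, -0.001, 0.0]
force: [0.0, -1.0, -1.6]
finger_gap: 0.135
gripper_force: 43.2
```

>>> drive_tool(
  deltas=[
    [[2,-8,0,0.11],[3,-16,0,0.22],[5,-24,0,0.335],[7,-33,0,0.45],[8,-40.8,0,0.567]],
  ],
)

```text
t: 26.17
tcp_pos: [0.4198, -0.2999, 0.269]
tool_rot: [0.072, 0.997, 0.0, -0.0]
force: [0.5, -0.1, -1.6]
finger_gap: 0.132
gripper_force: 43.1
```

>>> drive_tool(
  deltas=[
    [[-5,-7,0,0.12],[-10,-15,0,0.24],[-15,-22,0,0.365],[-20,-30,0,0.49],[-25.4,-36.8,0,0.611]],
  ],
)

```text
t: 26.58
tcp_pos: [0.44, -0.3398, 0.2687]
tool_rot: [0.369, 0.929, 0.0, -0.001]
force: [-0.0, 0.7, -2.0]
finger_gap: 0.132
gripper_force: 43.1
```

>>> drive_tool(
  deltas=[
    [[-8,-3,0,0.12],[-17,-6,0,0.24],[-25,-9,0,0.365],[-34,-12,0,0.49],[-41.9,-15.6,0,0.611]],
  ],
)

```text
t: 27.0
tcp_pos: [0.4602, -0.3797, 0.2686]
tool_rot: [0.631, 0.775, 0.0, -0.001]
force: [-0.1, 0.7, -0.9]
finger_gap: 0.132
gripper_force: 43.1
```

>>> drive_tool(
  deltas=[
    [[-7,0,4,0.11],[-15,0,10,0.22],[-22,0,16,0.335],[-30,0,24,0.45],[-36.3,0.8,30,0.559]],
  ],
)

```text
t: 27.42
tcp_pos: [0.4681, -0.4151, 0.238]
tool_rot: [0.821, 0.571, -0.0, -0.001]
force: [0.5, 0.6, -1.4]
finger_gap: 0.132
gripper_force: 43.1
```

>>> drive_tool(
  deltas=[
    [[0,0,15,0.11],[0,0,32,0.157],[0,0,50,0.157],[0,0,65,0.157],[0,0,75,0.157]],
  ],
)

```text
t: 27.83
tcp_pos: [0.4676, -0.4139, 0.1619]
tool_rot: [0.862, 0.508, -0.0, -0.002]
force: [-0.2, -0.3, -0.7]
finger_gap: 0.135
gripper_force: 43.1
```

>>> drive_tool(
  deltas=[
    [[0,0,2,0],[0,0,5,0],[0,0,8,0],[0,0,10,0],[0,0,10,0]],
  ],
)

```text
t: 28.25
tcp_pos: [0.4687, -0.4152, 0.1545]
tool_rot: [0.862, 0.508, 0.0, 0.0]
force: [0.4, 0.2, -1.6]
finger_gap: 0.135
gripper_force: 43.1
```

```bash
python3 - <<'E'
from h import *
p,w=ez(2,-.0065,-.012); print(p)
plan((*p,.150,w))
snap('scene','s4.png',(110,150,270,270),5)
E
```

```text
(np.float64(0.4682972564606379), np.float64(-0.4153441739540715))
t 28.2 at [ 0.4687 -0.4152  0.1545] phi -29.0 q6 -0.40 F [ 0.4  0.2 -1.6] gap 11.5
  [-0.4, -0.3, 4.5, 0.000]
```

View pics/s4.png

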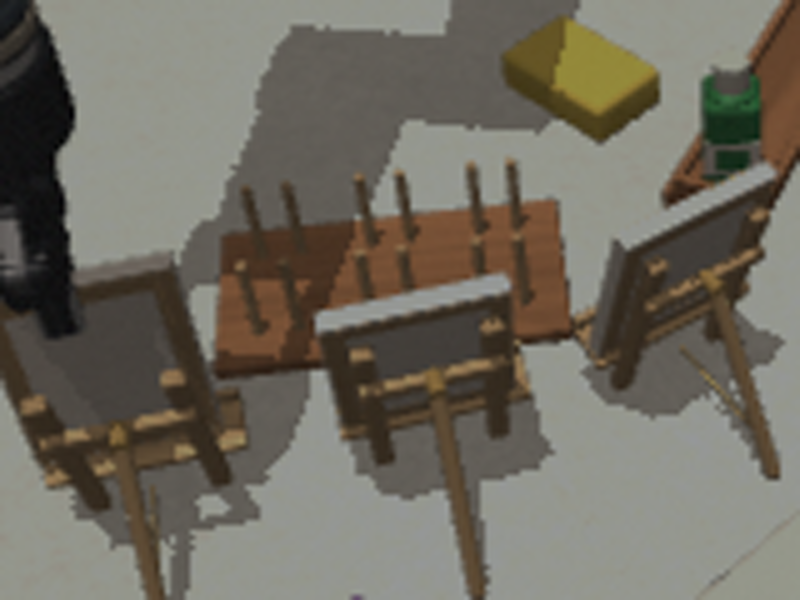

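```bash
python3 - <<'E'
from h import *
f=lambda P:np.round((proj('scene',P)-[110,150])*5)
for y in(-.05,.05):
    for x in (-.012,0):
        p,w=ez(2,x,y); print('C top',y,x,f([*p,.1845]))
for i in(0,1):
  for y in(-.05,.05):
    for d in (0,.012):
      q=.13*S+d*F; p,w=ez(i,q[0]+.003,y); print(i,'top',y,d,f([*p,.045+q[2]]))
for i in range(3):
  for y in(-.055,.055):
    for d in(0,.023):
      q=d*F;p,w=ez(i,q[0],y);print(i,'ledge',y,d,f([*p,.045+q[2]]))
E
```

```text
C top -0.05 -0.012 [-32. 287.]
C top -0.05 0 [-32. 303.]
C top 0.05 -0.012 [172. 246.]
C top 0.05 0 [173. 262.]
0 top -0.05 0 [629. 248.]
0 top -0.05 0.012 [616. 230.]
0 top 0.05 0 [780. 170.]
0 top 0.05 0.012 [767. 154.]
1 top -0.05 0 [318. 335.]
1 top -0.05 0.012 [314. 314.]
1 top 0.05 0 [514. 292.]
1 top 0.05 0.012 [509. 272.]
0 ledge -0.055 0 [588. 358.]
0 ledge -0.055 0.023 [567. 328.]
0 ledge 0.055 0 [739. 277.]
0 ledge 0.055 0.023 [717. 249.]
1 ledge -0.055 0 [334. 430.]
1 ledge -0.055 0.023 [326. 393.]
1 ledge 0.055 0 [525. 386.]
1 ledge 0.055 0.023 [516. 350.]
2 ledge -0.055 0 [ 33. 478.]
2 ledge -0.055 0.023 [ 29. 440.]
2 ledge 0.055 0 [236. 433.]
2 ledge 0.055 0.023 [230. 396.]
```

>>> drive_tool(
  deltas=[
    [[1,0,0,0],[2,0,0.5,0],[2.5,0,2,0],[2.5,0,3,0],[2.5,0,3,0]],
  ],
)

```text
t: 28.72
tcp_pos: [0.4697, -0.4126, 0.151]
tool_rot: [0.862, 0.508, -0.0, -0.0]
force: [-1.0, -0.4, -0.5]
finger_gap: 0.13
gripper_force: 43.1
```

>>> drive_tool(
  deltas=[
    [[0,0,1,0],[0,0,2,0],[0,0,2,0],[0,0,2,0]],
  ],
)

```text
t: 29.05
tcp_pos: [0.4703, -0.4137, 0.1502]
tool_rot: [0.862, 0.508, 0.0, 0.001]
force: [0.1, 0.2, 4.2]
finger_gap: 0.132
gripper_force: 43.8
```

>>> drive_tool(
  deltas=[
    [[0,0,0.5,0],[0,0,1,0],[0,0,1,0],[0,0,1,0]],
  ],
)

```text
t: 29.38
tcp_pos: [0.4704, -0.4139, 0.15]
tool_rot: [0.862, 0.508, 0.0, 0.002]
force: [-0.6, 0.6, 9.0]
finger_gap: 0.131
gripper_force: 44.6
```

>>> drive_tool(
  deltas=[
    [[0,1,0,0],[0,2,0,0],[0,2,0,0],[0,2,0,0]],
  ],
)

```text
t: 29.72
tcp_pos: [0.4717, -0.4145, 0.1497]
tool_rot: [0.862, 0.508, -0.0, 0.001]
force: [-1.1, -0.2, 7.7]
finger_gap: 0.13
gripper_force: 44.5
```

>>> drive_tool(
  deltas=[
    [[0,1,0,0],[0,2,0,0],[0,2,0,0],[0,2,0,0]],
  ],
)

```text
t: 30.05
tcp_pos: [0.4724, -0.4149, 0.1496]
tool_rot: [0.861, 0.508, -0.001, -0.001]
force: [-3.7, 0.1, 9.2]
finger_gap: 0.134
gripper_force: 44.8
```

Seating; release and lean as before.

>>> drive_tool(
  deltas=[
    [[0,1,0,0],[0,2,0,0],[0,2,0,0],[0,2,0,0]],
  ],
)

```text
t: 30.38
tcp_pos: [0.4731, -0.4152, 0.1496]
tool_rot: [0.861, 0.508, -0.002, -0.002]
force: [-5.0, 0.6, 11.7]
finger_gap: 0.133
gripper_force: 45.1
```

>>> drive_tool(
  deltas=[
    [[0,0,-1,0],[0,0,-1,0],[0,1,-1,0],[0,2,-1,0],[0,4,-1,0]],
  ],
  jaw=24,
)

```text
t: 30.8
tcp_pos: [0.4786, -0.4175, 0.1488]
tool_rot: [0.862, 0.508, 0.0, -0.0]
force: [0.2, 0.4, 0.0]
finger_gap: 0.276
gripper_force: 0.0
```

>>> drive_tool(
  deltas=[
    [[0,2,0,0],[0,4,0,0],[0,6,0,0],[0,8,0,0],[0,10,0,0]],
  ],
)

```text
t: 31.22
tcp_pos: [0.4875, -0.4227, 0.1492]
tool_rot: [0.862, 0.508, 0.0, 0.0]
force: [-0.9, -0.4, -0.4]
finger_gap: 0.281
gripper_force: 0.1
```

>>> drive_tool(
  deltas=[
    [[0,2,0,0],[0,4,0,0],[0,6,0,0],[0,8,0,0],[0,10,0,0]],
  ],
)

```text
t: 31.63
tcp_pos: [0.4962, -0.4275, 0.1492]
tool_rot: [0.862, 0.508, 0.0, -0.0]
force: [-0.1, 0.3, -0.7]
finger_gap: 0.281
gripper_force: 0.1
```

>>> drive_tool(
  deltas=[
    [[0,2,0,0],[0,4,0,0],[0,5,0,0],[0,6,0,0],[0,6,0,0]],
  ],
)

```text
t: 32.05
tcp_pos: [0.5014, -0.4304, 0.1492]
tool_rot: [0.862, 0.508, -0.0, 0.0]
force: [-0.4, 0.5, -0.2]
finger_gap: 0.289
gripper_force: 0.0
```

>>> drive_tool(
  deltas=[
    [[0,1,0,0],[0,2,0,0],[0,3,0,0],[0,3,0,0],[0,3,0,0]],
  ],
  jaw=42,
)

```text
t: 32.47
tcp_pos: [0.5039, -0.4318, 0.1492]
tool_rot: [0.862, 0.508, -0.0, 0.0]
force: [0.9, 0.3, -0.1]
finger_gap: 0.491
gripper_force: 0.0
```

>>> drive_tool(
  deltas=[
    [[0,0,-5,0],[0,0,-15,0],[0,0,-30,0],[0,0,-60,0],[0,0,-100,0]],
  ],
)

```text
t: 32.88
tcp_pos: [0.5025, -0.4303, 0.2479]
tool_rot: [0.862, 0.508, -0.001, -0.003]
force: [0.1, 0.1, -0.3]
finger_gap: 0.492
gripper_force: 0.0
```

```bash
python3 - <<'E'
from h import *
plan((.45,-.27,.25,5),(.42,-.07,.25,40),(.41,.11,.25,70))
E
```

```text
t 32.9 at [ 0.5025 -0.4303  0.2479] phi -29.0 q6 -0.37 F [ 0.1  0.1 -0.3] gap 42.0
  [114.7, -123.6, -2.1, -0.593]
  [201.9, -12.5, -0.0, -0.611]
  [144.3, 108.0, -0.0, -0.524]
```

>>> drive_tool(
  deltas=[
    [[23,-25,0,-0.12],[46,-50,0,-0.24],[69,-75,0,-0.36],[92,-100,0,-0.48],[114.7,-123.6,-2,-0.593]],
  ],
)

```text
t: 33.3
tcp_pos: [0.4505, -0.2699, 0.2521]
tool_rot: [0.674, 0.739, 0.0, 0.0]
force: [1.1, 0.8, 0.4]
finger_gap: 0.495
gripper_force: 0.0
```

>>> drive_tool(
  deltas=[
    [[40,-3,0,0.0],[80,-5,0,0],[120,-8,0,0],[160,-10,0,0],[200,-12.5,0,0]],
  ],
)

```text
t: 33.72
tcp_pos: [0.4213, -0.0719, 0.2524]
tool_rot: [0.676, 0.737, 0.0, 0.001]
force: [0.8, 0.1, 0.7]
finger_gap: 0.488
gripper_force: 0.0
```

```bash
python3 - <<'E'
from h import *
plan((.40,.12,.25,-29))
snap('top','t2r.png')
im=cv2.imread('pics/raw_t2r.png')
def crop(b,s,f):
    c=cv2.resize(im[b[1]:b[3],b[0]:b[2]],None,fx=s,fy=s,interpolation=cv2.INTER_CUBIC); c=cv2.convertScaleAbs(c,alpha=1.5,beta=10)
    for i in range(b[0]//10*10+10,b[2],10): cv2.putText(c,str(i),((i-b[0])*s-10,12),0,.35,(0,0,255)); cv2.line(c,((i-b[0])*s,14),((i-b[0])*s,20),(0,0,255),1)
    for i in range(b[1]//10*10+10,b[3],10): cv2.putText(c,str(i),(6,(i-b[1])*s+4),0,.35,(0,0,255));cv2.line(c,(0,(i-b[1])*s),(6,(i-b[1])*s),(0,0,255),1)
    cv2.imwrite(f,c)
crop((196,130,406,240),3,'pics/t2a.png')
c=[cv2.resize(im[138:238,258:408],None,fx=5,fy=5,interpolation=cv2.INTER_CUBIC)]
c=cv2.convertScaleAbs(c[0],alpha=1.5,beta=10); b=(258,138)
def L(P,col):
    p=[tuple(int(v) for v in (proj('top',x)-np.array(b)+.5)*5) for x in P]
    for i in range(len(p)-1): cv2.line(c,p[i],p[i+1],col,1)
for i in range(3):
    for d in(0,.012):
        P=[]
        for y,h in((-.05,.13),(.05,.13),(.05,0),(-.05,0),(-.05,.13)):
            q=h*S+d*F;p,w=ez(i,q[0]+.003,y);P.append([*p,.045+q[2]])
        L(P,(0,0,255) if d else (255,0,0))
cv2.imwrite('pics/t2.png',c)
E
```

```text
t 33.7 at [ 0.4213 -0.0719  0.2524] phi 4.9 q6 -0.52 F [0.8 0.1 0.7] gap 41.7
  [193.0, -4.7, 2.4, 0.592]
```

View pics/t2.png

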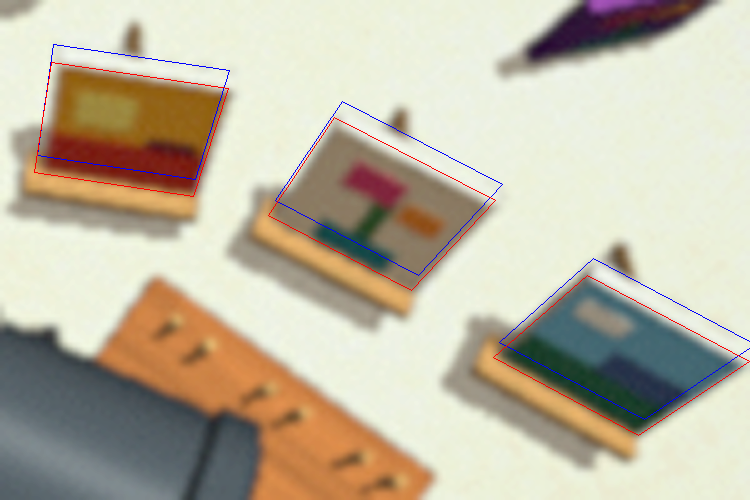

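```bash
cat >> h.py <<'E'
def blob(f,col,box=(80,130,260,270)):
    im=cv2.imread(f); hsv=cv2.cvtColor(im,cv2.COLOR_BGR2HSV); h,s,v=cv2.split(hsv)
    m={'red':((h<6)|(h>174))&(s>150),'blue':(h>108)&(h<122)&(s>120)}[col].astype(np.uint8)
    k=np.zeros_like(m);k[box[1]:box[3],box[0]:box[2]]=1;m*=k
    n,l,st,ce=cv2.connectedComponentsWithStats(m)
    i=1+np.argmax(st[1:,4]) if n>1 else 0
    ys,xs=np.where(m>0); 
    sel=(abs(xs-ce[i][0])<25)&(abs(ys-ce[i][1])<25); r=cv2.minAreaRect(np.c_[xs,ys][sel].astype(np.float32)); return r,sel.sum()
E
python3 - <<'E'
from h import *
for f in('raw_top0.png','raw_t2r.png'):
    for c in('red','blue'): print(f,c,blob('pics/'+f,c))
E
```

```text
raw_top0.png red (((214.48631286621094, 178.63014221191406), (25.63201141357422, 10.767786026000977), 69.44395446777344), np.int64(172))
raw_top0.png blue (((131.11538696289062, 208.42306518554688), (25.628829956054688, 12.30990982055664), 70.34617614746094), np.int64(201))
raw_t2r.png red (((214.48631286621094, 178.63014221191406), (25.63201141357422, 10.767786026000977), 69.44395446777344), np.int64(169))
raw_t2r.png blue (((130.97946166992188, 208.4451904296875), (25.63201141357422, 12.289320945739746), 69.44395446777344), np.int64(198))
```

```bash
python3 - <<'E'
from h import *
for n,uv,a in(('red',(215,179),20),('blue',(131.4,208.7),21.5)):
    r=blob('pics/raw_t2r.png',n)[0]; th=np.radians(r[2]); d=np.array([np.cos(th),np.sin(th)])
    c=ray('top',uv,.036); e=ray('top',np.array(uv)-10*d,.036); print(n,c[:2],deg(e-c))
    an=np.radians(deg(e-c)); print(' grip at95 ', c[:2]+.055*np.array([np.cos(an),np.sin(an)]),'base',c[:2]-.04*np.array([np.cos(an),np.sin(an)]))
plan((.55,0.03,.25,-35),(.636,.091,.2,-70),(.636,.091,.06,-70),(.636,.091,.006,-70))
E
```

```text
red [0.5963661  0.07673248] 20.528912149351076
 grip at95  [0.64787334 0.09601988] base [0.55890628 0.06270528]
blue [0.50518169 0.33508256] 22.18519603066516
 grip at95  [0.55610994 0.35585064] base [0.46814297 0.3199785 ]
t 33.8 at [ 0.4175 -0.0646  0.2518] phi 5.2 q6 -0.52 F [-3.3  3.8  0.4] gap 42.1
  [82.3, 140.4, 1.8, 0.701]
  [99.3, 35.5, 50.0, 0.611]
  [0.0, 0.0, 140.0, -0.000]
  [0.0, 0.0, 54.0, -0.000]
```

>>> drive_tool(
  deltas=[
    [[16,28,0,0.12],[33,56,0,0.24],[49,84,0,0.36],[66,112,0,0.48],[82,140,0,0.6]],
  ],
  jaw=50,
)

```text
t: 34.18
tcp_pos: [0.5554, 0.0216, 0.2525]
tool_rot: [0.865, 0.502, 0.001, 0.001]
force: [0.6, -0.1, 0.5]
finger_gap: 0.59
gripper_force: 0.0
```

>>> drive_tool(
  deltas=[
    [[0,0,0,0.12],[0,0,0,0.24],[0,0,0,0.36],[0,0,0,0.48],[0,0,0,0.6]],
  ],
)

```text
t: 34.6
tcp_pos: [0.5543, 0.0204, 0.2522]
tool_rot: [0.975, 0.224, 0.001, 0.0]
force: [-0.1, 0.2, 0.3]
finger_gap: 0.584
gripper_force: 0.0
```

```bash
python3 - <<'E'
from h import *
plan((.6507,.0971,.15,-69.5),(.6507,.0971,.02,-69.5),(.6507,.0971,.004,-69.5))
E
```

```text
t 34.6 at [0.5543 0.0204 0.2522] phi -64.1 q6 0.95 F [-0.1  0.2  0.3] gap 49.9
  [120.2, -26.9, 102.2, 0.094]
  [0.0, 0.0, 130.0, -0.000]
  [0.0, 0.0, 16.0, -0.000]
```

>>> drive_tool(
  deltas=[
    [[26,-6,20,0.03],[52,-12,40,0.06],[78,-18,62,0.08],[102,-23,84,0.09],[120.2,-26.9,102,0.094]],
  ],
)

```text
t: 35.02
tcp_pos: [0.6515, 0.0987, 0.1487]
tool_rot: [0.983, 0.181, 0.001, -0.0]
force: [-0.3, -0.8, 0.7]
finger_gap: 0.588
gripper_force: 0.0
```

>>> drive_tool(
  deltas=[
    [[0,0,25,0],[0,0,55,0],[0,0,85,0],[0,0,105,0],[0,0,110,0]],
  ],
)

```text
t: 35.43
tcp_pos: [0.6476, 0.0975, 0.0359]
tool_rot: [0.983, 0.181, -0.003, -0.001]
force: [-0.5, -0.4, -0.7]
finger_gap: 0.583
gripper_force: 0.0
```

```bash
python3 - <<'E'
from h import *
plan((.6507,.0971,.004,-69.5))
E
```

```text
t 35.4 at [0.6476 0.0975 0.0359] phi -69.2 q6 1.19 F [-0.5 -0.4 -0.7] gap 49.8
  [2.8, 1.5, 31.9, 0.006]
```

>>> drive_tool(
  deltas=[
    [[0,0,10,0],[0,0,20,0],[0,0,28,0],[0,0,32,0],[0,0,34,0]],
  ],
)

```text
t: 35.85
tcp_pos: [0.65, 0.0977, 0.0052]
tool_rot: [0.984, 0.181, 0.0, 0.0]
force: [-0.3, 0.5, -0.1]
finger_gap: 0.59
gripper_force: 0.0
```

>>> drive_tool(
  deltas=[
    [[0,0,0,0],[0,0,0,0],[0,0,0,0]],
  ],
)

```text
t: 36.1
tcp_pos: [0.6503, 0.0978, 0.0059]
tool_rot: [0.983, 0.181, 0.001, 0.0]
force: [-0.9, 0.1, 0.3]
finger_gap: 0.584
gripper_force: 0.0
```

>>> drive_tool(
  deltas=[
    [[0,0,0,0],[0,0,0,0],[0,0,0,0],[0,0,0,0],[0,0,0,0]],
  ],
  jaw=0,
  force=20,
)

```text
t: 36.52
tcp_pos: [0.6501, 0.0978, 0.0057]
tool_rot: [0.984, 0.181, 0.0, 0.0]
force: [-0.9, 1.1, 2.7]
finger_gap: 0.27
gripper_force: 20.9
```

>>> drive_tool(
  deltas=[
    [[0,0,0,0],[0,0,0,0],[0,0,0,0]],
  ],
)

```text
t: 36.77
tcp_pos: [0.6502, 0.0979, 0.0056]
tool_rot: [0.984, 0.181, 0.0, 0.0]
force: [-0.8, 0.7, 5.3]
finger_gap: 0.273
gripper_force: 21.1
```

>>> drive_tool(
  deltas=[
    [[0,0,-8,0],[0,0,-18,0],[0,0,-28,0],[0,0,-39,0],[0,0,-50,0]],
  ],
)

```text
t: 37.18
tcp_pos: [0.6499, 0.0977, 0.0565]
tool_rot: [0.984, 0.181, 0.0, 0.0]
force: [0.6, -0.0, -0.9]
finger_gap: 0.274
gripper_force: 20.6
```

>>> drive_tool(
  deltas=[
    [[0,0,-11,0],[0,0,-22,0],[0,0,-33,0],[0,0,-44,0],[0,0,-55,0]],
  ],
)

```text
t: 37.6
tcp_pos: [0.6498, 0.0978, 0.1115]
tool_rot: [0.984, 0.181, 0.0, 0.0]
force: [0.5, -0.3, -1.6]
finger_gap: 0.272
gripper_force: 20.6
```

```bash
python3 - <<'E'
from h import *
plan()
snap('scene','s5.png',(210,90,350,210),5)
E
```

```text
t 37.6 at [0.6498 0.0978 0.1115] phi -69.2 q6 1.19 F [ 0.5 -0.3 -1.6] gap 23.2
```

View pics/s5.png

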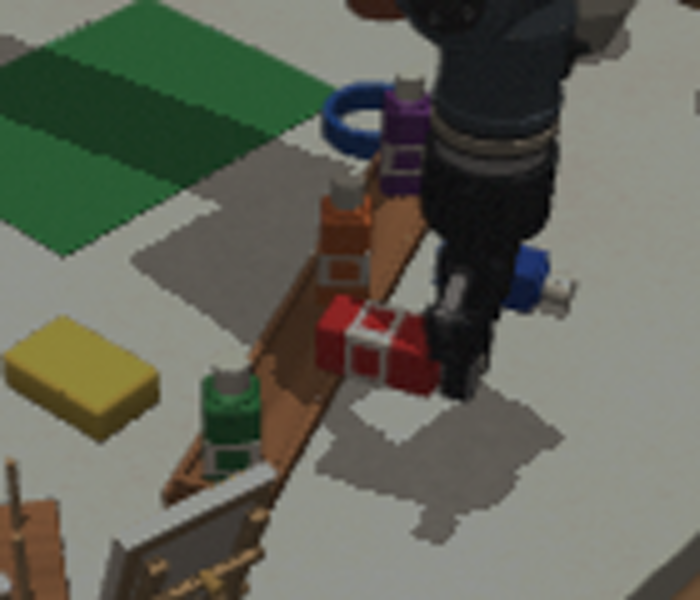

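```bash
cat >> h.py <<'E'
nn=np.array([np.cos(np.radians(21.7)),np.sin(np.radians(21.7))]); tt=np.array([-nn[1],nn[0]])
def lane(N,T): return tuple(N*nn+T*tt)
def NT(): p,_=pose(); print('N %.4f T %.4f'%(p[:2]@nn,p[:2]@tt))
E
python3 - <<'E'
from h import *
NT()
plan((*lane(.631,-.08),.11,-68.3),(*lane(.631,-.08),.018,-68.3))
E
```

```text
N 0.6414 T -0.1500
t 37.6 at [0.6514 0.0978 0.1139] phi -69.2 q6 1.19 F [0.9 0.4 0.1] gap 23.3
  [-11.4, -69.8, 3.9, -0.015]
  [0.0, 0.0, 92.0, -0.000]
```

>>> drive_tool(
  deltas=[
    [[-2,-14,0,-0.01],[-5,-28,0,-0.015],[-7,-42,0,-0.015],[-9,-56,0,-0.015],[-11.4,-69.8,0,-0.015]],
  ],
)

```text
t: 38.07
tcp_pos: [0.6125, 0.1609, 0.1094]
tool_rot: [0.982, 0.189, -0.001, -0.0]
force: [-0.1, 0.1, -1.0]
finger_gap: 0.271
gripper_force: 20.6
```

>>> drive_tool(
  deltas=[
    [[0,0,15,0],[0,0,35,0],[0,0,55,0],[0,0,75,0],[0,0,90,0]],
  ],
)

```text
t: 38.48
tcp_pos: [0.6126, 0.1603, 0.0183]
tool_rot: [0.982, 0.189, -0.001, -0.0]
force: [0.1, -0.5, -1.2]
finger_gap: 0.269
gripper_force: 20.6
```

>>> drive_tool(
  deltas=[
    [[0,0,4,0],[0,0,7,0],[0,0,7,0]],
  ],
)

```text
t: 38.73
tcp_pos: [0.6139, 0.1596, 0.0129]
tool_rot: [0.982, 0.189, -0.0, -0.0]
force: [-0.9, 1.8, -1.2]
finger_gap: 0.265
gripper_force: 20.6
```

```bash
python3 - <<'E'
from h import *
NT();plan()
E
```

```text
N 0.6294 T -0.0787
t 38.7 at [0.6139 0.1596 0.0129] phi -68.3 q6 1.27 F [-0.9  1.8 -1.2] gap 22.6
```

Push toward the lip (tool −x) to find contact.

>>> drive_tool(
  deltas=[
    [[-1,0,0,0],[-2,0,0,0],[-3,0,0,0],[-3,0,0,0],[-3,0,0,0]],
  ],
)

```text
t: 39.15
tcp_pos: [0.6118, 0.1577, 0.0138]
tool_rot: [0.982, 0.188, 0.0, 0.0]
force: [0.7, 0.1, -0.8]
finger_gap: 0.272
gripper_force: 20.6
```

>>> drive_tool(
  deltas=[
    [[-1,0,0,0],[-2,0,0,0],[-3,0,0,0],[-3,0,0,0],[-3,0,0,0]],
  ],
)

```text
t: 39.57
tcp_pos: [0.6098, 0.1569, 0.0135]
tool_rot: [0.982, 0.188, 0.001, -0.0]
force: [2.5, 1.0, -0.7]
finger_gap: 0.271
gripper_force: 20.7
```

>>> drive_tool(
  deltas=[
    [[-1,0,0,0],[-2,0,0,0],[-3,0,0,0],[-3,0,0,0],[-3,0,0,0]],
  ],
)

```text
t: 39.98
tcp_pos: [0.6097, 0.1566, 0.0144]
tool_rot: [0.982, 0.188, 0.004, -0.0]
force: [6.5, 5.5, -0.5]
finger_gap: 0.267
gripper_force: 20.9
```

>>> drive_tool(
  deltas=[
    [[-1,0,0,0],[-2,0,-1,0],[-3,0,-2,0],[-3,0,-3,0]],
  ],
)

```text
t: 40.32
tcp_pos: [0.6088, 0.1562, 0.0179]
tool_rot: [0.982, 0.187, 0.007, -0.0]
force: [8.4, 6.5, -0.4]
finger_gap: 0.271
gripper_force: 21.0
```

>>> drive_tool(
  deltas=[
    [[-1,0,-1,0],[-2,0,-2,0],[-2,0,-3,0],[-2,0,-4,0]],
  ],
)

```text
t: 40.65
tcp_pos: [0.6072, 0.1556, 0.0221]
tool_rot: [0.982, 0.187, 0.007, -0.0]
force: [8.7, 6.7, 0.3]
finger_gap: 0.272
gripper_force: 21.1
```

```bash
python3 - <<'E'
from h import *
NT();plan()
snap('scene','s6.png',(230,90,330,190),5)
E
```

```text
N 0.6217 T -0.0800
t 40.6 at [0.6072 0.1556 0.0221] phi -68.4 q6 1.26 F [8.7 6.7 0.3] gap 23.2
```

View pics/s6.png

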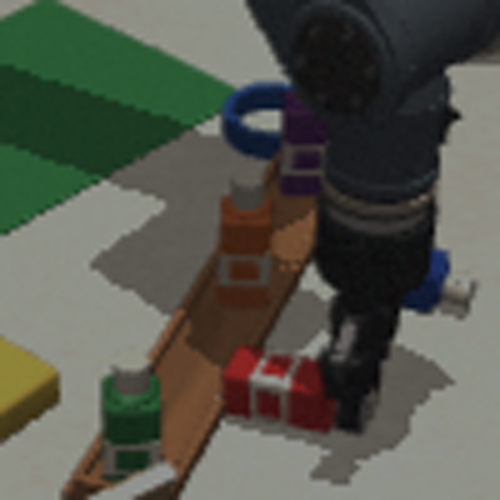

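>>> drive_tool(
  deltas=[
    [[0,0,-2,0],[0,0,-4,0],[0,0,-5,0]],
  ],
)

```text
t: 40.95
tcp_pos: [0.6052, 0.155, 0.0266]
tool_rot: [0.982, 0.188, 0.005, -0.0]
force: [5.5, 4.1, -1.4]
finger_gap: 0.266
gripper_force: 20.9
```

>>> drive_tool(
  deltas=[
    [[-1,0,-3,0],[-2,0,-6,0],[-3,0,-9,0],[-4.5,0,-12,0],[-6,0,-15,0]],
  ],
)

```text
t: 41.37
tcp_pos: [0.6009, 0.1528, 0.0416]
tool_rot: [0.982, 0.188, 0.006, -0.0]
force: [8.3, 5.2, -1.3]
finger_gap: 0.273
gripper_force: 28.6
```

>>> drive_tool(
  deltas=[
    [[-2,0,-3,0],[-4,0,-6,0],[-6,0,-9.5,0],[-8,0,-13,0],[-9.6,0,-16,0]],
  ],
)

```text
t: 41.78
tcp_pos: [0.593, 0.1491, 0.0584]
tool_rot: [0.982, 0.188, 0.007, 0.0]
force: [7.7, 4.7, 0.3]
finger_gap: 0.27
gripper_force: 28.3
```

```bash
python3 - <<'E'
from h import *
NT();plan()
E
```

```text
N 0.6061 T -0.0807
t 41.8 at [0.593  0.1491 0.0584] phi -68.4 q6 1.25 F [7.7 4.7 0.3] gap 23.0
```

>>> drive_tool(
  deltas=[
    [[-2,0,-3,0],[-4.5,0,-6,0],[-7,0,-9,0],[-10,0,-11.5,0],[-12.5,0,-14,0]],
  ],
)

```text
t: 42.2
tcp_pos: [0.5816, 0.1445, 0.0728]
tool_rot: [0.982, 0.188, 0.008, 0.0]
force: [7.5, 4.2, 2.4]
finger_gap: 0.274
gripper_force: 28.6
```

>>> drive_tool(
  deltas=[
    [[-3,0,-2.5,0],[-6,0,-5,0],[-9,0,-7.5,0],[-12,0,-9,0],[-15,0,-11,0]],
  ],
)

```text
t: 42.62
tcp_pos: [0.5678, 0.1388, 0.0841]
tool_rot: [0.982, 0.188, 0.008, 0.0]
force: [6.5, 3.8, 4.8]
finger_gap: 0.273
gripper_force: 28.3
```

```bash
python3 - <<'E'
from h import *
NT();plan()
E
```

```text
N 0.5789 T -0.0809
t 42.6 at [0.5678 0.1388 0.0841] phi -68.4 q6 1.24 F [6.5 3.8 4.8] gap 23.4
```

>>> drive_tool(
  deltas=[
    [[-3,0,-2,0],[-6,0,-4,0],[-9.5,0,-5.5,0],[-13,0,-7,0],[-16.8,0,-8,0]],
  ],
)

```text
t: 43.03
tcp_pos: [0.5514, 0.1323, 0.0922]
tool_rot: [0.982, 0.188, 0.007, 0.0]
force: [5.3, 3.7, 9.0]
finger_gap: 0.273
gripper_force: 28.3
```

>>> drive_tool(
  deltas=[
    [[-3.5,0,-1,0],[-7,0,-2,0],[-10.5,0,-3,0],[-14,0,-4,0],[-18,0,-4.4,0]],
  ],
)

```text
t: 43.45
tcp_pos: [0.533, 0.1252, 0.0961]
tool_rot: [0.982, 0.188, 0.005, 0.001]
force: [3.6, 1.3, 8.8]
finger_gap: 0.27
gripper_force: 26.6
```

```bash
python3 - <<'E'
from h import *
NT();plan()
E
```

```text
N 0.5415 T -0.0807
t 43.5 at [0.533  0.1252 0.0961] phi -68.3 q6 1.22 F [3.6 1.3 8.8] gap 23.0
```

>>> drive_tool(
  deltas=[
    [[-4,0,0,0],[-8,0,0,0],[-12,0,0,0],[-16,0,0.5,0],[-20,0,1,0]],
  ],
)

```text
t: 43.87
tcp_pos: [0.5158, 0.1183, 0.096]
tool_rot: [0.982, 0.187, 0.007, 0.0]
force: [3.0, 5.0, 18.0]
finger_gap: 0.272
gripper_force: 32.3
```

>>> drive_tool(
  deltas=[
    [[-2,0,0,0],[-4,0,1,0],[-6,0,1,0],[-6,0,1,0]],
  ],
)

```text
t: 44.2
tcp_pos: [0.5112, 0.1163, 0.096]
tool_rot: [0.982, 0.187, 0.008, 0.0]
force: [2.8, 3.4, 20.6]
finger_gap: 0.273
gripper_force: 31.9
```

```bash
python3 - <<'E'
from h import *
NT();plan()
snap('scene','s7.png',(230,90,330,190),5)
snap('top','t7.png',(150,160,250,240),5)
E
```

```text
N 0.5180 T -0.0809
t 44.2 at [0.5112 0.1163 0.096 ] phi -68.4 q6 1.20 F [ 2.8  3.4 20.6] gap 23.3
```

>>> drive_tool(
  deltas=[
    [[0,0,-5,0],[0,0,-10,0],[0,0,-16,0],[0,0,-20,0],[0,0,-20,0]],
  ],
)

```text
t: 44.72
tcp_pos: [0.5045, 0.1152, 0.112]
tool_rot: [0.982, 0.188, -0.0, 0.0]
force: [0.2, -0.4, -1.0]
finger_gap: 0.274
gripper_force: 20.8
```

```bash
python3 - <<'E'
from h import *
NT();plan((*lane(.4925,-.08),.112,-68.3),(*lane(.4925,-.08),.092,-68.3))
r=blob('pics/raw_s7.png','red',(230,90,330,190));print(r)
E
```

```text
N 0.5113 T -0.0795
t 44.7 at [0.5045 0.1152 0.112 ] phi -68.3 q6 1.20 F [ 0.2 -0.4 -1. ] gap 23.4
  [-18.8, 0.5, -0.0, 0.000]
  [0.0, 0.0, 20.0, -0.000]
(((271.45135498046875, 159.2698974609375), (21.884750366210938, 12.572092056274414), 86.18592071533203), np.int64(158))
```

>>> drive_tool(
  deltas=[
    [[-5,0,0,0],[-10,0,0,0],[-15,0,0,0],[-18.8,0,0,0],[-18.8,0,0,0]],
  ],
)

```text
t: 45.13
tcp_pos: [0.4855, 0.1081, 0.1112]
tool_rot: [0.982, 0.188, -0.001, -0.0]
force: [1.0, 0.4, -0.9]
finger_gap: 0.271
gripper_force: 20.8
```

>>> drive_tool(
  deltas=[
    [[0,0,5,0],[0,0,10,0],[0,0,15,0],[0,0,17,0],[0,0,18,0]],
  ],
)

```text
t: 45.55
tcp_pos: [0.4875, 0.1084, 0.093]
tool_rot: [0.982, 0.188, -0.0, -0.0]
force: [0.4, -1.2, -0.3]
finger_gap: 0.271
gripper_force: 21.2
```

>>> drive_tool(
  deltas=[
    [[0,0,1,0],[0,0,2,0],[0,0,3,0],[0,0,3,0]],
  ],
)

```text
t: 45.88
tcp_pos: [0.4875, 0.1084, 0.0906]
tool_rot: [0.982, 0.188, 0.0, 0.0]
force: [1.4, 0.2, -1.0]
finger_gap: 0.27
gripper_force: 21.4
```

>>> drive_tool(
  deltas=[
    [[0,0,1,0],[0,0,2,0],[0,0,3,0],[0,0,3,0]],
  ],
)

```text
t: 46.22
tcp_pos: [0.4892, 0.1087, 0.0895]
tool_rot: [0.982, 0.188, 0.002, 0.0]
force: [0.3, 1.4, 12.9]
finger_gap: 0.269
gripper_force: 21.3
```

>>> drive_tool(
  deltas=[
    [[0,0,1,0],[0,0,2,0],[0,0,2,0],[0,0,2,0]],
  ],
)

```text
t: 46.55
tcp_pos: [0.491, 0.1092, 0.0888]
tool_rot: [0.982, 0.188, 0.005, 0.0]
force: [0.4, 3.8, 18.7]
finger_gap: 0.267
gripper_force: 23.8
```

>>> drive_tool(
  deltas=[
    [[0,0,-2,0],[0,0,-4,0],[0,0,-5,0],[0,0,-5,0]],
  ],
)

```text
t: 46.88
tcp_pos: [0.4889, 0.1085, 0.0909]
tool_rot: [0.982, 0.188, 0.002, 0.0]
force: [3.5, 2.2, -0.3]
finger_gap: 0.27
gripper_force: 26.4
```

>>> drive_tool(
  deltas=[
    [[0,0,0,0],[0,0,0,0],[0,0,0,0],[0,0,0,0]],
  ],
  jaw=44,
)

```text
t: 47.22
tcp_pos: [0.4862, 0.1082, 0.0902]
tool_rot: [0.982, 0.188, -0.001, -0.0]
force: [0.3, -0.8, -0.5]
finger_gap: 0.517
gripper_force: 0.0
```

>>> drive_tool(
  deltas=[
    [[0,0,-10,0],[0,0,-25,0],[0,0,-45,0],[0,0,-75,0],[0,0,-110,0]],
  ],
)

```text
t: 47.63
tcp_pos: [0.4856, 0.1083, 0.201]
tool_rot: [0.982, 0.188, -0.002, -0.0]
force: [0.4, 0.1, -0.9]
finger_gap: 0.515
gripper_force: 0.0
```

```bash
python3 - <<'E'
from h import *
snap('scene','s8.png')
NT();plan((.49,.2,.25,-68))
r=blob('pics/raw_s8.png','red',(230,90,330,190));print(r)
print([proj('scene',[*lane(.4925,-.08),z]) for z in (.008,.048,.088)],[proj('scene',[.5186,.3415,.019])])
print(blob('pics/raw_s8.png','blue',(270,90,345,170)),blob('pics/raw_sc0.png','blue',(270,90,345,170)))
E
```

```text
N 0.4958 T -0.0805
t 47.7 at [0.4904 0.1085 0.2081] phi -68.3 q6 1.19 F [1.8 0.6 2.6] gap 44.3
  [33.5, -85.1, -41.9, -0.005]
(((265.5, 158.0), (22.0, 11.0), 90.0), np.int64(153))
[array([265.65039841, 166.93195168]), array([265.87414451, 158.17767674]), array([266.10808267, 149.02462834])] [array([313.07587485, 140.43411139])]
(((288.2681579589844, 124.1903076171875), (38.235294342041016, 15.705883026123047), 61.927513122558594), np.int64(114)) (((292.5617980957031, 120.89888000488281), (39.419612884521484, 15.620355606079102), 39.559669494628906), np.int64(126))
```

```bash
python3 - <<'E'
from h import *
snap('top','t8.png')
r=blob('pics/raw_t8.png','blue',(80,150,200,240)); print(r,blob('pics/raw_t8.png','red'))
uv=np.array(r[0][0:2])+.3; th=np.radians(r[2]); d=np.array([np.cos(th),np.sin(th)])
c=ray('top',uv,.036); e=ray('top',uv-10*d,.036); a=deg(e-c); print(c[:2],a)
g=c[:2]+.058*np.array([np.cos(np.radians(a)),np.sin(np.radians(a))]); print(g)
plan((.52,.24,.25,a-90),(*g,.15,a-90),(*g,.03,a-90))
E
```

```text
(((0.0, 0.0), (0.0, 0.0), 0.0), np.int64(0)) (((206.0, 215.0), (14.0, 10.0), 90.0), np.int64(81))Traceback (most recent call last):
  File "<stdin>", line 4, in <module>
IndexError: tuple index out of range
```

```bash
python3 - <<'E'
from h import *
for f in ('raw_top0.png','raw_t8.png','raw_sc0.png','raw_s8.png'):
    im=cv2.imread('pics/'+f).astype(int); B_,G_,R_=im[...,0],im[...,1],im[...,2]
    m=((B_>R_*1.6)&(B_>G_*1.35)&(B_>60)).astype(np.uint8)
    n,l,st,ce=cv2.connectedComponentsWithStats(m)
    print(f,[(st[i].tolist(),np.round(ce[i],1).tolist()) for i in range(1,n) if st[i][4]>25])
E
```

```text
raw_top0.png [([27, 52, 10, 46, 303], [31.5, 75.0]), ([189, 70, 80, 3, 199], [225.1, 70.8]), ([45, 161, 7, 6, 34], [48.1, 163.5]), ([122, 196, 13, 11, 98], [127.7, 200.8]), ([127, 207, 7, 6, 27], [130.0, 209.7]), ([128, 213, 12, 9, 77], [133.7, 217.2]), ([450, 249, 36, 6, 181], [467.5, 251.1]), ([90, 261, 29, 29, 220], [103.9, 275.0])]
raw_t8.png [([27, 52, 10, 46, 310], [31.5, 75.2]), ([189, 70, 80, 3, 189], [224.7, 70.7]), ([45, 161, 7, 6, 33], [48.1, 163.5]), ([450, 249, 36, 6, 177], [467.7, 251.0]), ([90, 261, 25, 29, 167], [99.6, 275.1])]
raw_sc0.png [([329, 5, 39, 13, 259], [348.5, 11.1]), ([275, 107, 14, 11, 35], [279.6, 111.1]), ([301, 132, 12, 6, 41], [305.8, 134.4]), ([313, 134, 10, 10, 53], [317.8, 137.8]), ([337, 201, 54, 53, 343], [363.2, 227.7]), ([0, 270, 41, 30, 252], [19.8, 284.3])]
raw_s8.png [([329, 5, 39, 13, 262], [348.3, 11.1]), ([275, 107, 14, 11, 37], [279.6, 111.4]), ([298, 136, 7, 6, 26], [300.9, 138.2]), ([310, 139, 10, 9, 58], [314.7, 142.4]), ([337, 201, 54, 53, 343], [363.2, 227.7]), ([0, 270, 41, 30, 253], [19.7, 284.4])]
```

>>> drive_tool(
  deltas=[
    [[0,40,-5,0],[0,80,-10,0],[0,120,-20,0],[0,155,-30,0],[0,180,-30,0]],
  ],
)

```text
t: 48.15
tcp_pos: [0.5558, -0.0622, 0.2326]
tool_rot: [0.982, 0.188, 0.002, 0.001]
force: [-0.4, -0.0, -0.5]
finger_gap: 0.518
gripper_force: 0.0
```

```bash
python3 - <<'E'
from h import *
snap('top','t9.png')
im=cv2.imread('pics/raw_t9.png').astype(int)
def comps(im):
    B_,G_,R_=im[...,0],im[...,1],im[...,2]
    m=((B_>R_*1.6)&(B_>G_*1.35)&(B_>60)).astype(np.uint8); m[:180]=0; m[:,:110]=0;m[:,230:]=0; m[255:]=0
    ys,xs=np.where(m); return xs,ys
for f in('raw_top0.png','raw_t9.png'):
    xs,ys=comps(cv2.imread('pics/'+f).astype(int)); print(len(xs)); 
    r=cv2.minAreaRect(np.c_[xs,ys].astype(np.float32)); print(r)
    uv=np.array(r[0]); bx=cv2.boxPoints(r); print(bx.tolist()); print([ray('top',p,.038)[:2].round(4).tolist() for p in [*bx,uv]])
im=cv2.imread('pics/raw_t9.png')[170:260,100:240]
cv2.imwrite('pics/t9z.png',cv2.resize(im,None,fx=5,fy=5,interpolation=cv2.INTER_CUBIC))
NT();plan()
E
```

```text
202
((130.40411376953125, 208.41098022460938), (25.63201141357422, 11.470032691955566), 69.44395446777344)
[[120.53424835205078, 198.4246826171875], [131.2739715576172, 194.39727783203125], [140.27398681640625, 218.39727783203125], [129.5342559814453, 222.4246826171875]]
[[0.5373, 0.3692], [0.5496, 0.3364], [0.4748, 0.306], [0.4627, 0.3386], [0.5059, 0.3375]]
207
((140.53822326660156, 205.42991638183594), (25.846435546875, 11.963851928710938), 73.61045837402344)
[[131.1528778076172, 194.7197265625], [142.6305694580078, 191.34393310546875], [149.92356872558594, 216.14010620117188], [138.4458770751953, 219.51589965820312]]
[[0.5486, 0.3368], [0.5589, 0.3015], [0.4814, 0.2766], [0.4714, 0.3115], [0.5149, 0.3066]]
N 0.4938 T -0.2675
t 48.2 at [ 0.5577 -0.066   0.2319] phi -68.5 q6 0.88 F [ 1.6 -3.   0. ] gap 44.2
```

```bash
python3 - <<'E'
from h import *
g=(.5692,.3219)
plan((.56,.12,.24,-70),(.565,.29,.24,-72),(*g,.12,-72),(*g,.035,-72))
E
```

```text
t 48.2 at [ 0.5577 -0.066   0.2319] phi -68.5 q6 0.88 F [ 1.6 -3.   0. ] gap 44.2
  [70.3, -172.2, -8.1, 0.026]
  [62.8, -158.0, -0.0, 0.035]
  [13.9, -29.0, 120.0, -0.000]
  [0.0, 0.0, 85.0, -0.000]
```

>>> drive_tool(
  deltas=[
    [[14,-34,-2,0.01],[28,-69,-4,0.02],[42,-103,-6,0.026],[56,-138,-8,0.026],[70.3,-172,-8,0.026]],
  ],
  jaw=50,
)

```text
t: 48.62
tcp_pos: [0.5546, 0.1286, 0.2386]
tool_rot: [0.985, 0.175, -0.001, -0.0]
force: [1.5, -0.9, 0.3]
finger_gap: 0.588
gripper_force: 0.0
```

>>> drive_tool(
  deltas=[
    [[13,-32,0,0.01],[26,-64,0,0.02],[39,-98,0,0.035],[53,-134,0,0.035],[62.8,-158,0,0.035]],
  ],
)

```text
t: 49.03
tcp_pos: [0.5585, 0.3002, 0.2382]
tool_rot: [0.987, 0.159, -0.001, -0.0]
force: [0.2, 0.1, -0.5]
finger_gap: 0.591
gripper_force: 0.0
```

>>> drive_tool(
  deltas=[
    [[4,-9,20,0],[8,-18,45,0],[12,-25,75,0],[13.9,-29,100,0],[13.9,-29,115,0]],
  ],
)

```text
t: 49.45
tcp_pos: [0.5614, 0.3292, 0.12]
tool_rot: [0.987, 0.159, -0.003, 0.001]
force: [0.4, -0.6, -0.6]
finger_gap: 0.585
gripper_force: 0.0
```

```bash
python3 - <<'E'
from h import *
g=(.5692,.3219)
plan((*g,.04,-72),(*g,.0055,-72))
E
```

```text
t 49.5 at [0.5614 0.3292 0.12  ] phi -71.7 q6 1.61 F [ 0.4 -0.6 -0.6] gap 49.9
  [5.2, 9.4, 80.0, 0.005]
  [0.0, 0.0, 34.5, -0.000]
```

>>> drive_tool(
  deltas=[
    [[3,6,10,0],[5,9,25,0],[5,9,45,0],[5,9,60,0],[5,9,65,0]],
  ],
)

```text
t: 49.87
tcp_pos: [0.5704, 0.3206, 0.0564]
tool_rot: [0.987, 0.158, -0.002, 0.001]
force: [-0.8, 0.3, -0.2]
finger_gap: 0.584
gripper_force: 0.0
```

>>> drive_tool(
  deltas=[
    [[0,0,0,0],[0,0,0,0],[0,0,0,0]],
  ],
)

```text
t: 50.12
tcp_pos: [0.5727, 0.322, 0.0599]
tool_rot: [0.987, 0.158, 0.001, -0.0]
force: [0.4, 0.6, -0.6]
finger_gap: 0.589
gripper_force: 0.0
```

```bash
python3 - <<'E'
from h import *
g=(.5692,.3219)
plan((*g,.0055,-72))
E
```

```text
t 50.1 at [0.5727 0.322  0.0599] phi -71.8 q6 1.60 F [ 0.4  0.6 -0.6] gap 50.3
  [-3.3, -1.0, 54.4, 0.004]
```

>>> drive_tool(
  deltas=[
    [[-2,-1,10,0],[-3.3,-1,25,0],[-3.3,-1,40,0],[-3.3,-1,50,0],[-3.3,-1,54.4,0]],
  ],
)

```text
t: 50.53
tcp_pos: [0.5673, 0.3215, 0.0028]
tool_rot: [0.987, 0.158, -0.001, 0.0]
force: [-0.5, -0.1, -1.1]
finger_gap: 0.585
gripper_force: 0.0
```

>>> drive_tool(
  deltas=[
    [[0,0,0,0],[0,0,0,0],[0,0,0,0]],
  ],
)

```text
t: 50.78
tcp_pos: [0.5689, 0.322, 0.005]
tool_rot: [0.987, 0.158, 0.001, -0.0]
force: [0.2, -0.1, 0.1]
finger_gap: 0.588
gripper_force: 0.0
```

>>> drive_tool(
  deltas=[
    [[0,0,0,0],[0,0,0,0],[0,0,0,0],[0,0,0,0],[0,0,0,0]],
  ],
  jaw=0,
  force=20,
)

```text
t: 51.2
tcp_pos: [0.5689, 0.3223, 0.0052]
tool_rot: [0.987, 0.158, 0.001, -0.0]
force: [0.3, 0.9, 4.7]
finger_gap: 0.274
gripper_force: 19.2
```

>>> drive_tool(
  deltas=[
    [[0,0,0,0],[0,0,0,0],[0,0,0,0]],
  ],
)

```text
t: 51.45
tcp_pos: [0.5689, 0.3223, 0.0051]
tool_rot: [0.987, 0.158, 0.001, -0.0]
force: [0.1, 2.2, 5.4]
finger_gap: 0.279
gripper_force: 19.3
```

>>> drive_tool(
  deltas=[
    [[0,0,-4,0],[0,0,-10,0],[0,0,-18,0],[0,0,-25,0],[0,0,-30,0]],
  ],
)

```text
t: 51.87
tcp_pos: [0.5684, 0.3216, 0.0351]
tool_rot: [0.987, 0.158, 0.0, 0.0]
force: [-0.0, -0.5, -2.4]
finger_gap: 0.267
gripper_force: 21.4
```

```bash
python3 - <<'E'
from h import *
NT();plan((*lane(.634,.1166),.035,-68.3),(*lane(.634,.1166),.014,-68.3))
E
```

```text
N 0.6471 T 0.0887
t 51.9 at [0.5684 0.3216 0.0351] phi -71.8 q6 1.60 F [-0.  -0.5 -2.4] gap 22.8
  [-14.7, -27.1, 0.1, -0.061]
  [0.0, 0.0, 21.0, -0.000]
```

>>> drive_tool(
  deltas=[
    [[-3,-6,0,-0.02],[-7,-13,0,-0.04],[-11,-20,0,-0.06],[-14.7,-27,0,-0.061],[-14.7,-27,0,-0.061]],
  ],
)

```text
t: 52.28
tcp_pos: [0.5432, 0.3441, 0.0336]
tool_rot: [0.982, 0.189, -0.001, -0.0]
force: [-0.0, -0.5, -1.6]
finger_gap: 0.271
gripper_force: 21.4
```

>>> drive_tool(
  deltas=[
    [[0,0,6,0],[0,0,14,0],[0,0,20,0],[0,0,21,0],[0,0,21,0]],
  ],
)

```text
t: 52.7
tcp_pos: [0.5453, 0.3422, 0.0119]
tool_rot: [0.982, 0.188, -0.001, 0.0]
force: [0.5, 0.8, -2.2]
finger_gap: 0.273
gripper_force: 21.4
```

>>> drive_tool(
  deltas=[
    [[-2,0,0,0],[-4,0,0,0],[-6,0,0,0],[-7,0,0,0],[-7,0,0,0]],
  ],
)

```text
t: 53.12
tcp_pos: [0.539, 0.3401, 0.0135]
tool_rot: [0.982, 0.188, -0.0, 0.0]
force: [-0.1, 0.4, -2.4]
finger_gap: 0.272
gripper_force: 21.4
```

>>> drive_tool(
  deltas=[
    [[-1,0,0,0],[-2,0,0,0],[-3,0,0,0],[-3,0,0,0]],
  ],
)

```text
t: 53.45
tcp_pos: [0.5362, 0.339, 0.0132]
tool_rot: [0.982, 0.188, -0.0, 0.0]
force: [-0.1, -0.4, -2.3]
finger_gap: 0.275
gripper_force: 21.4
```

```bash
python3 - <<'E'
from h import *
NT();plan()
E
```

```text
N 0.6236 T 0.1167
t 53.5 at [0.5362 0.339  0.0132] phi -68.3 q6 1.58 F [-0.1 -0.4 -2.3] gap 23.4
```

>>> drive_tool(
  deltas=[
    [[-1,0,0,0],[-2,0,0,0],[-3,0,0,0],[-3,0,0,0]],
  ],
)

```text
t: 53.78
tcp_pos: [0.5353, 0.3386, 0.0138]
tool_rot: [0.982, 0.188, 0.002, -0.0]
force: [3.0, 2.1, -1.4]
finger_gap: 0.27
gripper_force: 21.4
```

>>> drive_tool(
  deltas=[
    [[-1,0,0,0],[-2,0,0,0],[-3,0,0,0],[-3,0,0,0]],
  ],
)

```text
t: 54.12
tcp_pos: [0.5352, 0.3386, 0.0146]
tool_rot: [0.982, 0.188, 0.005, -0.001]
force: [6.5, 3.9, -2.5]
finger_gap: 0.27
gripper_force: 21.5
```

>>> drive_tool(
  deltas=[
    [[-1,0,0,0],[-2,0,0,0],[-3,0,0,0],[-3,0,0,0]],
  ],
)

```text
t: 54.45
tcp_pos: [0.5351, 0.3385, 0.0155]
tool_rot: [0.982, 0.188, 0.008, -0.002]
force: [8.5, 4.2, -0.8]
finger_gap: 0.274
gripper_force: 21.5
```

```bash
python3 - <<'E'
from h import *
NT();plan()
E
```

```text
N 0.6224 T 0.1167
t 54.5 at [0.5351 0.3385 0.0155] phi -68.3 q6 1.58 F [ 8.5  4.2 -0.8] gap 23.4
```

>>> drive_tool(
  deltas=[
    [[0,0,-1,0],[-1,0,-2,0],[-1,0,-3,0],[-1,0,-3,0]],
  ],
)

```text
t: 54.78
tcp_pos: [0.534, 0.3383, 0.0186]
tool_rot: [0.982, 0.188, 0.008, -0.002]
force: [9.6, 4.8, -0.9]
finger_gap: 0.272
gripper_force: 21.8
```

>>> drive_tool(
  deltas=[
    [[-1,0,-1,0],[-2,0,-2,0],[-2,0,-3,0],[-2,0,-4,0]],
  ],
)

```text
t: 55.12
tcp_pos: [0.5324, 0.3376, 0.0227]
tool_rot: [0.982, 0.188, 0.008, -0.002]
force: [9.4, 4.6, -0.8]
finger_gap: 0.264
gripper_force: 22.1
```

>>> drive_tool(
  deltas=[
    [[0,0,-2,0],[0,0,-4,0],[0,0,-4,0]],
  ],
)

```text
t: 55.37
tcp_pos: [0.5308, 0.337, 0.0264]
tool_rot: [0.982, 0.188, 0.006, -0.002]
force: [6.8, 4.3, -1.2]
finger_gap: 0.272
gripper_force: 22.2
```

```bash
python3 - <<'E'
from h import *
NT();plan()
E
```

```text
N 0.6178 T 0.1168
t 55.4 at [0.5308 0.337  0.0264] phi -68.3 q6 1.58 F [ 6.8  4.3 -1.2] gap 23.2
```

>>> drive_tool(
  deltas=[
    [[-1,0,-4,0],[-2,0,-8,0],[-3,0,-11,0],[-4.5,0,-14,0],[-6,0,-17,0]],
  ],
)

```text
t: 55.78
tcp_pos: [0.5259, 0.3349, 0.0432]
tool_rot: [0.982, 0.188, 0.007, -0.002]
force: [8.7, 4.3, -2.0]
finger_gap: 0.274
gripper_force: 30.1
```

>>> drive_tool(
  deltas=[
    [[-2,0,-3,0],[-4,0,-6,0],[-6,0,-9.5,0],[-8,0,-13,0],[-9.6,0,-16,0]],
  ],
)

```text
t: 56.2
tcp_pos: [0.5174, 0.3315, 0.0598]
tool_rot: [0.982, 0.188, 0.008, -0.002]
force: [7.5, 4.2, -0.3]
finger_gap: 0.27
gripper_force: 29.2
```

```bash
python3 - <<'E'
from h import *
NT();plan()
E
```

```text
N 0.6033 T 0.1167
t 56.2 at [0.5174 0.3315 0.0598] phi -68.3 q6 1.58 F [ 7.5  4.2 -0.3] gap 23.0
```

Matches the red run; continue along the arc.

>>> drive_tool(
  deltas=[
    [[-2,0,-3,0],[-4.5,0,-6,0],[-7,0,-9,0],[-10,0,-11.5,0],[-12.5,0,-13.5,0]],
  ],
)

```text
t: 56.62
tcp_pos: [0.5059, 0.3269, 0.0737]
tool_rot: [0.982, 0.188, 0.008, -0.002]
force: [7.9, 4.3, 3.8]
finger_gap: 0.27
gripper_force: 29.3
```

>>> drive_tool(
  deltas=[
    [[-3,0,-2.5,0],[-6,0,-5,0],[-9,0,-7.5,0],[-12,0,-9,0],[-15,0,-10.5,0]],
  ],
)

```text
t: 57.03
tcp_pos: [0.4922, 0.3214, 0.0845]
tool_rot: [0.982, 0.188, 0.008, -0.002]
force: [7.1, 4.0, 5.9]
finger_gap: 0.268
gripper_force: 29.7
```

>>> drive_tool(
  deltas=[
    [[-3,0,-2,0],[-6,0,-4,0],[-9.5,0,-5.5,0],[-13,0,-7,0],[-16.8,0,-8,0]],
  ],
)

```text
t: 57.45
tcp_pos: [0.4755, 0.3148, 0.0924]
tool_rot: [0.982, 0.188, 0.007, -0.002]
force: [6.0, 3.1, 8.4]
finger_gap: 0.273
gripper_force: 28.8
```

```bash
python3 - <<'E'
from h import *
NT();plan()
E
```

```text
N 0.5582 T 0.1167
t 57.5 at [0.4755 0.3148 0.0924] phi -68.3 q6 1.58 F [6.  3.1 8.4] gap 23.3
```

>>> drive_tool(
  deltas=[
    [[-3.5,0,-1,0],[-7,0,-2,0],[-10.5,0,-3,0],[-14,0,-4,0],[-18,0,-4.4,0]],
  ],
)

```text
t: 57.87
tcp_pos: [0.4565, 0.3073, 0.0961]
tool_rot: [0.982, 0.188, 0.005, -0.001]
force: [3.1, 2.8, 7.8]
finger_gap: 0.272
gripper_force: 25.8
```

>>> drive_tool(
  deltas=[
    [[-4,0,0,0],[-8,0,0,0],[-12,0,0,0],[-16,0,0.5,0],[-20,0,1,0]],
  ],
)

```text
t: 58.28
tcp_pos: [0.4405, 0.301, 0.0962]
tool_rot: [0.982, 0.188, 0.008, -0.002]
force: [5.5, 2.1, 15.1]
finger_gap: 0.276
gripper_force: 33.7
```

>>> drive_tool(
  deltas=[
    [[-2,0,0,0],[-4,0,1,0],[-4,0,1,0],[-4,0,1,0]],
  ],
)

```text
t: 58.62
tcp_pos: [0.4379, 0.2999, 0.0962]
tool_rot: [0.982, 0.188, 0.009, -0.002]
force: [4.7, 1.2, 17.4]
finger_gap: 0.271
gripper_force: 34.9
```

```bash
python3 - <<'E'
from h import *
NT();plan()
E
```

```text
N 0.5177 T 0.1168
t 58.6 at [0.4379 0.2999 0.0962] phi -68.3 q6 1.58 F [ 4.7  1.2 17.4] gap 23.2
```

Same end state as red. Raise, move over the lane, lower.

>>> drive_tool(
  deltas=[
    [[0,0,-5,0],[0,0,-10,0],[0,0,-16,0],[0,0,-20,0],[0,0,-20,0]],
  ],
)

```text
t: 59.03
tcp_pos: [0.4302, 0.2968, 0.1119]
tool_rot: [0.982, 0.188, -0.0, 0.0]
force: [0.1, 0.6, -1.0]
finger_gap: 0.27
gripper_force: 24.9
```

```bash
python3 - <<'E'
from h import *
NT();plan((*lane(.4915,.1166),.112,-68.3))
E
```

```text
N 0.5094 T 0.1167
t 59.0 at [0.4302 0.2968 0.1119] phi -68.3 q6 1.58 F [ 0.1  0.6 -1. ] gap 23.0
  [-17.9, 0.1, -0.1, 0.000]
```

>>> drive_tool(
  deltas=[
    [[-5,0,0,0],[-10,0,0,0],[-15,0,0,0],[-18,0,0,0],[-18,0,0,0]],
  ],
)

```text
t: 59.45
tcp_pos: [0.4123, 0.2897, 0.1112]
tool_rot: [0.982, 0.188, -0.001, 0.0]
force: [0.3, -0.1, -2.4]
finger_gap: 0.273
gripper_force: 24.8
```

>>> drive_tool(
  deltas=[
    [[0,0,5,0],[0,0,10,0],[0,0,15,0],[0,0,17,0],[0,0,18,0]],
  ],
)

```text
t: 59.87
tcp_pos: [0.4137, 0.2901, 0.0928]
tool_rot: [0.982, 0.188, -0.001, 0.0]
force: [0.6, 0.0, -1.8]
finger_gap: 0.273
gripper_force: 24.8
```

>>> drive_tool(
  deltas=[
    [[0,0,1,0],[0,0,2,0],[0,0,3,0],[0,0,3,0]],
  ],
)

```text
t: 60.2
tcp_pos: [0.414, 0.2903, 0.0905]
tool_rot: [0.982, 0.188, -0.0, 0.0]
force: [-0.4, 0.5, -2.3]
finger_gap: 0.272
gripper_force: 24.8
```

>>> drive_tool(
  deltas=[
    [[0,0,1,0],[0,0,2,0],[0,0,3,0],[0,0,3,0]],
  ],
)

```text
t: 60.53
tcp_pos: [0.4156, 0.2909, 0.0892]
tool_rot: [0.982, 0.188, 0.002, -0.0]
force: [-0.3, 0.3, 9.3]
finger_gap: 0.277
gripper_force: 24.3
```

>>> drive_tool(
  deltas=[
    [[0,0,1,0],[0,0,2,0],[0,0,2,0],[0,0,2,0]],
  ],
)

```text
t: 60.87
tcp_pos: [0.4175, 0.2917, 0.0885]
tool_rot: [0.982, 0.188, 0.004, -0.001]
force: [0.6, 0.2, 16.1]
finger_gap: 0.268
gripper_force: 28.7
```

>>> drive_tool(
  deltas=[
    [[0,0,-2,0],[0,0,-4,0],[0,0,-5,0],[0,0,-5,0]],
  ],
)

```text
t: 61.2
tcp_pos: [0.4136, 0.2902, 0.0905]
tool_rot: [0.982, 0.188, -0.0, 0.0]
force: [0.2, 0.2, -2.5]
finger_gap: 0.268
gripper_force: 26.9
```

>>> drive_tool(
  deltas=[
    [[0,0,0,0],[0,0,0,0],[0,0,0,0],[0,0,0,0]],
  ],
  jaw=44,
)

```text
t: 61.53
tcp_pos: [0.414, 0.2903, 0.0905]
tool_rot: [0.982, 0.188, -0.0, 0.0]
force: [-0.1, 0.1, 0.1]
finger_gap: 0.513
gripper_force: 0.0
```

>>> drive_tool(
  deltas=[
    [[0,0,-10,0],[0,0,-25,0],[0,0,-45,0],[0,0,-75,0],[0,0,-110,0]],
  ],
)

```text
t: 61.95
tcp_pos: [0.4127, 0.2897, 0.2012]
tool_rot: [0.982, 0.188, -0.002, 0.0]
force: [0.4, 1.0, -0.6]
finger_gap: 0.517
gripper_force: 0.0
```

>>> drive_tool(
  deltas=[
    [[0,-40,-8,0],[0,-80,-16,0],[0,-120,-24,0],[0,-160,-30,0],[0,-190,-30,0]],
  ],
)

```text
t: 62.37
tcp_pos: [0.3429, 0.47, 0.2333]
tool_rot: [0.982, 0.189, 0.002, -0.002]
force: [1.2, 0.7, 0.6]
finger_gap: 0.512
gripper_force: 0.0
```

>>> drive_tool(
  deltas=[
    [[0,0,0,0],[0,0,0,0],[0,0,0,0]],
  ],
)

```text
t: 62.62
tcp_pos: [0.3434, 0.4662, 0.2307]
tool_rot: [0.982, 0.189, -0.0, 0.0]
force: [-0.5, -0.2, -0.3]
finger_gap: 0.517
gripper_force: 0.0
```

```bash
python3 - <<'E'
from h import *
a=vision.snapshot('scene')[:,:,::-1]; b=vision.snapshot('top')[:,:,::-1]
A=cv2.resize(a[80:280,100:360],None,fx=2.2,fy=2.2,interpolation=cv2.INTER_CUBIC)[:, :400*2]
A=cv2.resize(a[90:280,110:350],(480,380),interpolation=cv2.INTER_CUBIC)
Bm=cv2.resize(b[130:270,90:410],(680,298),interpolation=cv2.INTER_CUBIC)
c=np.zeros((600,680,3),np.uint8); A=cv2.resize(A,(380,300)); c[:300,:380]=A; c[302:600]=Bm
c=cv2.convertScaleAbs(c,alpha=1.5,beta=10); cv2.imwrite('pics/fin.png',c); plan()
E
```

```text
t 62.7 at [0.344  0.4655 0.2306] phi -68.4 q6 1.94 F [-0.3  0.2  0.2] gap 44.2
```

View pics/fin.png

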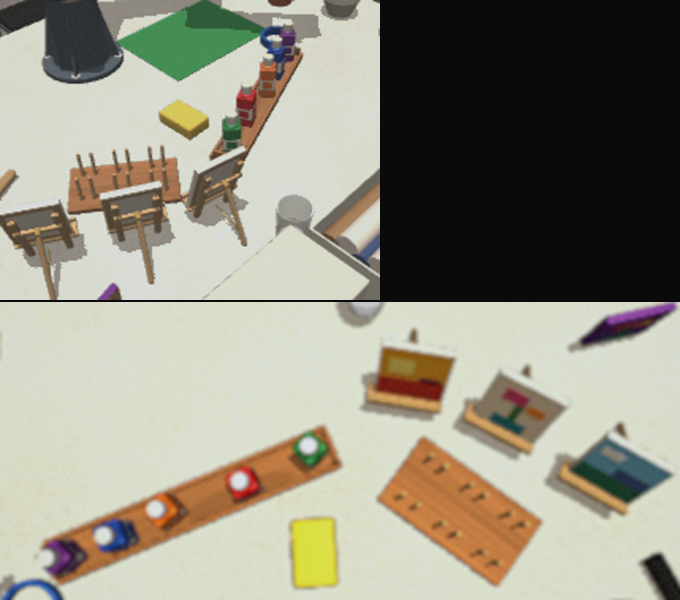

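```bash
python3 - <<'E'
from h import *
for i in range(3):
    q=.13*S+.006*F; p,w=ez(i,q[0]+.002,0); top=proj('top',[*p,.045+q[2]])
    q=.020*F+.003*S; p,w=ez(i,q[0],0); lip=proj('top',[*p,.045+q[2]])
    f=lambda v:np.round((v-[90,130])*2.125+[0,302])
    a=np.radians(w); dy=proj('top',[*ez(i,0,.05)[0],.1])-proj('top',[*ez(i,0,-.05)[0],.1])
    print(i,'top',f(top),'lip',f(lip),'diff',(top-lip)*2.125,'100mm y=',dy*2.125)
E
```

```text
0 top [416. 347.] lip [404. 402.] diff [ 11.8203402  -55.29030319] 100mm y= [-70.51783489 -10.52759837]
1 top [533. 383.] lip [498. 431.] diff [ 35.26778451 -48.13828737] 100mm y= [-63.97183945 -33.22568362]
2 top [641. 450.] lip [595. 492.] diff [ 46.39609028 -41.85712678] 100mm y= [-64.82874698 -34.42398956]
```

```bash
python3 - <<'E'
from h import *
snap('top','t10.png'); im=cv2.imread('pics/raw_t10.png').astype(np.float32)
ys=np.arange(-.075,.0751,.0005)
def prof(i,d,h):
    q=d*F+h*S; uv=[]
    for y in ys:
        p,_=ez(i,q[0]+.002,y); uv.append(proj('top',[*p,.045+q[2]]))
    uv=np.float32(uv); return cv2.remap(im,uv[:,:1],uv[:,1:],cv2.INTER_LINEAR)[:,0]
def edges(P):
    bg=(P[:16].mean(0)+P[-16:].mean(0))/2; m=P[110:190].mean(0)
    # crossing of half distance from each side
    out=[]
    for seq in (P[:150],P[::-1][:150]):
        b=seq[:16].mean(0); D=np.linalg.norm(seq-b,axis=1); pl=np.median(D[60:140]); out.append(np.argmax(D>pl/2))
    return 1e3*ys[out[0]],1e3*ys[::-1][out[1]]
for i in range(3):
    print(i,'canvas',[tuple(np.round(edges(prof(i,.012,h)),1)) for h in(.03,.05,.08,.1,.12)],'ledge',[tuple(np.round(edges(prof(i,d,h)),1)) for d,h in((.017,.002),(.020,.005),(.022,.008))])
E
```

```text
0 canvas [(np.float64(-51.0), np.float64(53.5)), (np.float64(-51.0), np.float64(50.5)), (np.float64(-51.0), np.float64(45.5)), (np.float64(-51.5), np.float64(46.0)), (np.float64(-52.0), np.float64(45.0))] ledge [(np.float64(-54.0), np.float64(61.0)), (np.float64(-53.5), np.float64(60.5)), (np.float64(-53.5), np.float64(60.5))]Traceback (most recent call last):
  File "<stdin>", line 17, in <module>
  File "<stdin>", line 7, in prof
  File "h.py", line 16, in proj
    K,R,t=cam(n); p=K@(R@np.array(P,float)+t); return p[:2]/p[2]
          ~~~^^^
  File "h.py", line 10, in cam
    m=vision.camera_model(n); K=np.array(m['camera_matrix'],float);R=cv2.Rodrigues(np.array(m['rvec'],float))[0];t=np.array(m['tvec'],float).ravel()
ValueError: time passes only in moves, steps and waits
```

```bash
sed -i 's/^def cam(n):/import functools\n@functools.lru_cache(None)\ndef cam(n):/' h.py; python3 - <<'E'
from h import *
im=cv2.imread('pics/raw_t10.png').astype(np.float32)
ys=np.arange(-.075,.0751,.0005)
def prof(i,d,h):
    q=d*F+h*S
    uv=np.float32([proj('top',[*ez(i,q[0]+.002,y)[0],.045+q[2]]) for y in ys])
    return cv2.remap(im,uv[:,:1],uv[:,1:],cv2.INTER_LINEAR)[:,0]
def edges(P):
    out=[]
    for seq in (P[:150],P[::-1][:150]):
        D=np.linalg.norm(np.diff(cv2.GaussianBlur(seq,(1,9),0),axis=0),axis=1); out.append(np.argmax(D[:110]))
    return round(1e3*ys[out[0]],1),round(1e3*ys[::-1][out[1]],1)
for i in range(3):
    print(i,'canvas',[edges(prof(i,.012,h)) for h in(.05,.08,.1,.12)],'ledge',[edges(prof(i,d,h)) for d,h in((.017,.002),(.020,.005),(.022,.008))])
P=prof(0,.022,.008); print(P[::10].astype(int).tolist())
E
```

```text
0 canvas [(np.float64(-51.5), np.float64(44.5)), (np.float64(-51.5), np.float64(45.0)), (np.float64(-51.5), np.float64(45.5)), (np.float64(-52.5), np.float64(45.0))] ledge [(np.float64(-54.5), np.float64(61.5)), (np.float64(-54.5), np.float64(61.0)), (np.float64(-54.0), np.float64(61.0))]
1 canvas [(np.float64(-52.5), np.float64(48.0)), (np.float64(-53.0), np.float64(48.0)), (np.float64(-52.0), np.float64(48.0)), (np.float64(-53.5), np.float64(48.5))] ledge [(np.float64(-54.0), np.float64(61.0)), (np.float64(-54.0), np.float64(61.0)), (np.float64(-53.5), np.float64(61.0))]
2 canvas [(np.float64(-48.0), np.float64(52.0)), (np.float64(-50.5), np.float64(52.5)), (np.float64(-50.5), np.float64(53.0)), (np.float64(-50.0), np.float64(52.5))] ledge [(np.float64(-49.5), np.float64(71.5)), (np.float64(-48.5), np.float64(72.0)), (np.float64(-47.5), np.float64(72.5))]
[[126, 141, 139], [127, 141, 139], [127, 142, 139], [128, 141, 138], [110, 127, 130], [66, 99, 124], [55, 98, 128], [59, 101, 132], [59, 103, 133], [57, 99, 130], [57, 100, 131], [58, 102, 133], [60, 104, 135], [57, 99, 130], [57, 100, 131], [58, 101, 133], [58, 100, 131], [56, 97, 128], [57, 99, 130], [58, 101, 131], [56, 98, 128], [57, 99, 129], [56, 98, 129], [57, 99, 129], [56, 96, 126], [56, 96, 125], [62, 88, 108], [99, 108, 109], [129, 139, 136], [132, 143, 140], [130, 142, 139]]
```

```bash
python3 -c "
from station import manip
print(manip.sign_off())"
```

```text
the job is handed in; nothing more can be done
None
```

I've handed the job in: all three canvases lean on their own easels, right way up with the painted faces outwards, about 3–4 mm off centre by my last image measurement, and the red and blue bottles stand in the paint lane with the other three.

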